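# Put the shellac away in the pinned bench cupboard

## Task

Put the shellac jar away: draw the drop pin out of the cupboard's latch and leave it standing in the mug, swing the door wide open by its handle, slide the jar, kept upright, right into the cupboard and shut the door fully on it. Leave the other things on the bench as they are.

Things in the scene. Friction and masses are not known exactly. Their poses are not given: they have to be found in the camera images.
- cupboard: low wooden bench cupboard, fixed, 130 deep (x) x 200 wide (y) x 190 mm high, walls and top 12 mm. No floor: things slide in along the bench top. Inside 176 mm wide, 122 mm deep behind the shut door, 178 mm high. Origin: centre of the carcass's underside; its -x looks out of the door side, the carcass's front edge is at x = -65 mm
- cupboard_in (a point): point on the bench in the middle of the space inside the cupboard (cupboard frame x = -4, y = 0, z = 0 mm), axes as the cupboard
- latch (a point): where the pin's collar rests: on the upper of two drilled steel lugs (6 mm thick, undersides at 113 and 141 mm) of a bracket that stands out 44 mm from the cupboard's right-hand (-y) side; cupboard frame x = -73.5, y = -126, z = 147 mm. The door's tongue lies between the lugs; the pin passes through all three
- door (a joint): opening angle of the door, rad: 0 shut, grows as its free right-hand (-y) edge swings out towards the robot and round to the left; stops at 1.75. It stays where it is left (light friction). The pin, while in the latch, holds it shut
- door_hinge (a point): on the door's upright hinge line (cupboard frame x = -73.5, y = +104 mm), 165 mm above the bench; turns with the door. In its frame the door reaches from y = -4 to -200 mm, x = -9 (outside) to +7.5 mm, from 4 to 188 mm above the bench; its latch tongue reaches on to y = -245 mm, 127 to 133 mm above the bench
- handle_mid (a point): middle of the bar of the door's steel bow handle (hinge frame x = -52.5, y = -125 mm), 165 mm above the bench, 25 mm below the cupboard's top. Level bar 10 mm thick, 100 mm long, 45 mm off the door's face (38 mm free behind it, 84 mm between its legs). Turns with the door, axes as the door: x into the door, y along the bar
- pin: drop pin of the latch: steel shank 10 mm thick, 95 mm long; above it a collar (24 mm across, 4 mm) and a turned wooden grip 24 mm thick, 43 mm long; 142 mm in all, 80 g. Origin at its lower tip, z up along it. In the latch its tip is 52 mm and its top 194 mm above the bench
- pin_grip (a point): on the pin's axis in its wooden grip, 126 mm above the tip (178 mm above the bench while in the latch): grip it here. Only 14 mm are free between grip and cupboard side: close the fingers along the cupboard's x
- jar: shellac jar: squat round amber glass jar with a yellow tin lid, 84 mm across, 102 mm high, about 0.32 kg, upright; origin at the centre of its underside. Too wide to grip: slide it, pushing low down. It can stand within the sweep of the door
- mug: dark enamel mug with a loop handle at its -y side, 80 mm across the bowl, 81 mm high, bowl 66 mm wide and 74 mm deep inside; origin under it, 13 mm from the bowl's axis towards the handle
- mug_in (a point): centre of the mug's inner floor, 7 mm above its underside, on the bowl's axis; axes as the mug
- spray_can: bystander: full upright aerosol can, stuck fast to the bench by spilt glue, 54 mm across, 196 mm high; origin at the centre of its underside
- tape_measure: bystander: pocket tape measure lying on its side, 62 x 76 x 32 mm; origin near the centre of its underside
- sanding_block: bystander: sanding block 42 x 76 x 29 mm; origin at the centre of its underside
- offcut: bystander: hardwood offcut 40 x 90 x 35 mm; origin at the centre of its underside

How it is judged:
On the way, in this order (a step that is already met when the one before it is completed fails the run):
1. the pin is drawn clear of the latch while the door is shut (z of pin in the frame of cupboard above 0.147 m and value of joint door below 0.1 rad), for 0.1 s.
2. the door comes open (past 0.15 rad) with the gripper at its handle, tool point within 80 mm of the bar's middle (value of joint door above 0.15 rad and distance between the grasp point and handle_mid below 0.08 m).
3. the door stands wide open (more than 1.2 rad) (value of joint door above 1.2 rad), for 0.1 s.
At the end, for the whole second after the job is handed in: The jar stands upright wholly inside the cupboard, the door is shut (under 0.06 rad), the pin stands with its tip at the bottom of the upright mug (within 36 mm of its centre, 30 mm of its floor), all at rest (value of joint door below 0.06 rad and x of jar in the frame of cupboard_in between -0.03 and 0.03 m and y of jar in the frame of cupboard_in between -0.06 and 0.06 m and angle between jar's own z axis and vertical below 0.1 rad and linear speed of jar below 0.02 m/s and horizontal distance between pin and mug_in below 0.036 m and z of pin in the frame of mug_in below 0.03 m and angle between mug's own z axis and vertical below 0.15 rad and linear speed of pin below 0.03 m/s); the robot touches nothing.
It fails at once if the jar is tipped (over 0.35 rad) (angle between jar's own z axis and vertical above 0.35 rad).
It fails at once if a bystander is pushed more than 40 mm from its place, or the aerosol can is pushed (over 5 N) (distance of any of tape_measure, sanding_block, offcut from where it was at the start of the episode above 0.04 m or contact force between any of the fingers, the arm and spray_can above 5 N).
It also fails if it takes over 72 s, if anything falls off the work surface, if the arm or the gripper's body presses on something with over 40 N, if the wrist force passes 120 N, or if a joint passes its speed limit or range.

## Robot

A 7-joint arm with a two-finger parallel gripper is mounted at the origin on a cart in front of the work surface, level with it; the furniture and walls round the work are solid. World frame = base frame: x ahead of the robot, y to its left, z up, the work surface at z = 0. Lengths are in m, angles in rad, forces in N, time in s.
With the tool pointing down it reaches from about 0.425 to 0.875 m from the base axis. Payload 4.7 kg.
Tool frame: the origin (TCP) lies between the finger pads, 19 mm behind the fingertips; this is the grasp point; z points along the fingers, y is the line along which they close (so a half turn about z gives the same grasp; the last joint's range is limited). The gripper opens to 85 mm and grips with 20 to 120 N. Pads are 22 mm wide; open, the fingers measure 114 mm over their backs; the gripper's body (76 mm by 85 mm) begins 54 mm behind the grasp point. The pads swing forward as they close: fully open they stand 13 mm farther back than shut.
Start: joints at [1.134, 0.321, -0.07, 1.45, 0.023, 1.371, -0.057], TCP at [0.283, -0.585, 0.25] pointing down, gripper open.
Joint ranges: [-2.86, 2.86], [-0.3, 2.09], [-1.38, 1.24], [0.06, 2.45], [-1.56, 4.7], [0.09, 2.05], [-2.69, 2.69]. Speed limits (rad/s): [2.57, 2.57, 3.14, 3.14, 3.14, 3.14, 3.14].

## Interface

Orientations are given as a 3x3 rotation matrix whose columns are the frame's x, y, z axes.
In Python, from cell import r gives the robot as it stands. The module is installed in compiled form; this text tells all that it offers.
- The arm moves only by the tool play_rows, never from a script. Its argument "moves" is a list of rows, each an object with "delta_pos": the shift along the tool's x, y, z as a fraction of full scale, a list of three; "roll": the turn about the tool's z as a fraction of full scale; "fingers": the opening, from 0 (shut) to 1 (fully open). A call has 1 to 10 rows; each row is the pose to reach, as a shift and turn from the pose commanded when the call began, along the tool's axes at that moment; what a row does not reach only later rows make up. Full scale, the value 1, is 0.4 m for a shift and 90 degrees for a turn. A row lasts 1/12 s, in which the tool goes at most 41.7 mm and 7.16 degrees, less where a joint would pass 70% of its speed; a pose out of reach is approached as far as the arm can. A call with a number of a shift or a turn outside -1 to 1 is refused whole. A call with a gripper value outside its range is refused whole. The fingers move at their own pace and stop on an object; "squeeze" is the grip in N (left out, the last holds). Time passes only in rows, so rows that repeat a pose let the fingers close. It gives the time, the measured TCP pose, the force, the opening and the grip force at its end, in the units of the state.
- r.observe(): the state, without advancing time (a new reading comes with each control period).
- r.snapshot(name): name is "scene" or "top"; returns a dict with "pixels" (384x512x3 uint8, red, green, blue), "depth" (384x512 float32, m along the optical axis (not along the pixel's ray), 0 where there is no reading), "mtx" (3x3 intrinsics, pixels), "R" (3x3) and "t" (3): a world point X has camera coordinates R X + t. Camera axes: x right, y down, z forward; pixel columns grow to the right and rows downward; lengths in m; the calibration is good to about 2 mm. A picture is of the moment at which its call begins.
- r.job_done(): hands the job in; it is judged then, once.
The state is a dict: "time_s": time; "q": joint angles; "qvel": joint speeds; "effort": joint torques, N m; "position": TCP position; "orientation": TCP orientation; "contact_force": force on the tool from outside, world axes, zero at the start; "moment": the same for the moment, N m; "width": finger opening in m; "grasp_force": force on a finger pad.
Only numpy, scipy, OpenCV 4.12 (cv2) and the standard library are available. Lean on these libraries where they do the work, as an engineer would, in place of code of your own. Each camera call takes 0.05 s, during which the arm holds its last target. There are 200 camera calls.

## Working session

There is one attempt and no reset: what is moved stays moved. The work goes in short steps, Python scripts to look and compute and a tool call to move; the robot and the scene stay as the last step left them, time stands still between calls to the robot, and variables do not carry over. Pictures are saved under pics/ and viewed, at most 10 in all, crops included, and the job is handed in when it is done.

Besides the shell and the picture viewer there is one more tool, called after "Emit:" as a command line: name --argument value ..., lists and objects as JSON in quotes. play_rows: Moves the arm, as the interface text tells. Shift numbers are shares of 0.4 m and turn numbers shares of 90 degrees, none past 1 either way. Its arguments: {"type":"object","properties":{"moves":{"type":"array","items":{"type":"object","properties":{"delta_pos":{"type":"array","items":{"type":"number"}},"roll":{"type":"number"},"fingers":{"type":"number"}}}},"squeeze":{"type":"number"}},"required":["moves"]}

```bash
mkdir -p pics; cat > h.py <<'E'
import numpy as np, cv2
from cell import r
def snap(n,f):
    s=r.snapshot(n); cv2.imwrite(f'pics/{f}.png',s['pixels'][:,:,::-1]); np.savez(f'{f}.npz',**s); return s
def cloud(s):
    d=s['depth']; v,u=np.mgrid[:d.shape[0],:d.shape[1]]
    P=np.linalg.inv(s['mtx'])@np.stack([u.ravel(),v.ravel(),np.ones(u.size)])*d.ravel()
    X=(s['R'].T@(P-np.array(s['t']).reshape(3,1))).T.reshape(d.shape+(3,)); X[d==0]=np.nan; return X
E
python3 - <<'E'
from h import *
a=snap('scene','s0');b=snap('top','t0')
o=r.observe();print(o['time_s'],o['position'],o['orientation'],o['width'])
X=cloud(b)
z=X[...,2];print(np.nanmin(z),np.nanmax(z))
E
```

```text
0.1 [ 0.2829511  -0.58467718  0.24901509] [[ 9.00090939e-01  4.35701227e-01 -8.61667612e-04]
 [ 4.35702067e-01 -9.00089624e-01  1.54211061e-03]
 [-1.03678592e-04 -1.76347014e-03 -9.99998440e-01]] 0.08574004764110713
-0.8032032661494395 0.6793931692233609
```

View pics/s0.png

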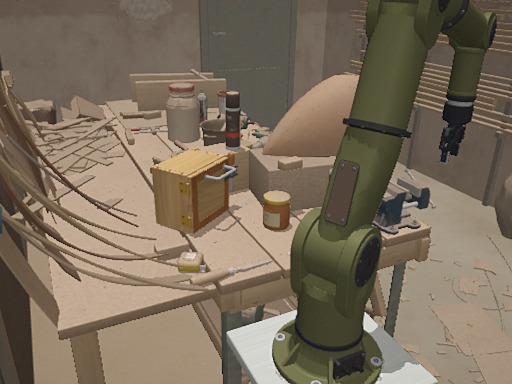

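View pics/t0.png

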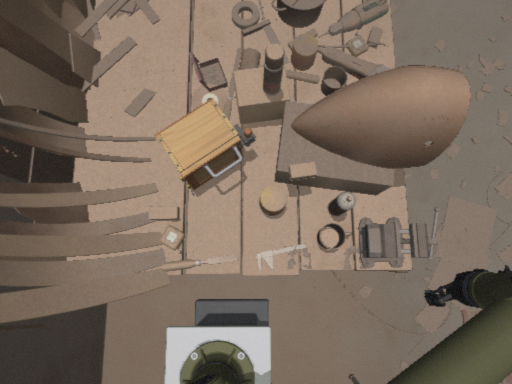

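The scene shows the cupboard, its handle, the jar in front of it, and clutter. The top view shows the cupboard at about (200,140), the jar at (273,200), the mug possibly at (331,237) and a can at (343,203). I'll enlarge it next.

```bash
python3 - <<'E'
from h import *
b=dict(np.load('t0.npz'));X=cloud(b)
c=b['pixels'][90:280,140:400,::-1]; cv2.imwrite('pics/t0c.png',cv2.resize(c,None,fx=3,fy=3,interpolation=cv2.INTER_CUBIC))
for u,v in [(200,140),(273,200),(331,237),(343,203),(172,237),(163,213),(303,171),(249,134),(225,163),(250,92),(220,230),(331,222),(380,240)]:
    print((u,v),X[v,u].round(3))
print(b['R'].round(3),b['t'],b['mtx'])
E
```

```text
(200, 140) [0.684 0.041 0.189]
(273, 200) [ 0.525 -0.169  0.1  ]
(331, 237) [ 0.42  -0.357  0.009]
(343, 203) [ 0.505 -0.365  0.163]
(172, 237) [0.421 0.145 0.029]
(163, 213) [0.496 0.176 0.034]
(303, 171) [ 0.594 -0.251  0.184]
(249, 134) [ 0.702 -0.099  0.188]
(225, 163) [ 0.651 -0.021  0.061]
(250, 92) [ 0.852 -0.101  0.146]
(220, 230) [nan nan nan]
(331, 222) [ 0.469 -0.361  0.002]
(380, 240) [ 0.404 -0.48   0.11 ]
[[-0.004 -1.     0.003]
 [-0.981  0.004 -0.195]
 [ 0.195 -0.003 -0.981]] [-0.11392317  0.56688357  1.13079648] [[377.64712102   0.         255.25097816]
 [  0.         377.64712102 189.41079919]
 [  0.           0.           1.        ]]
```

View pics/t0c.png

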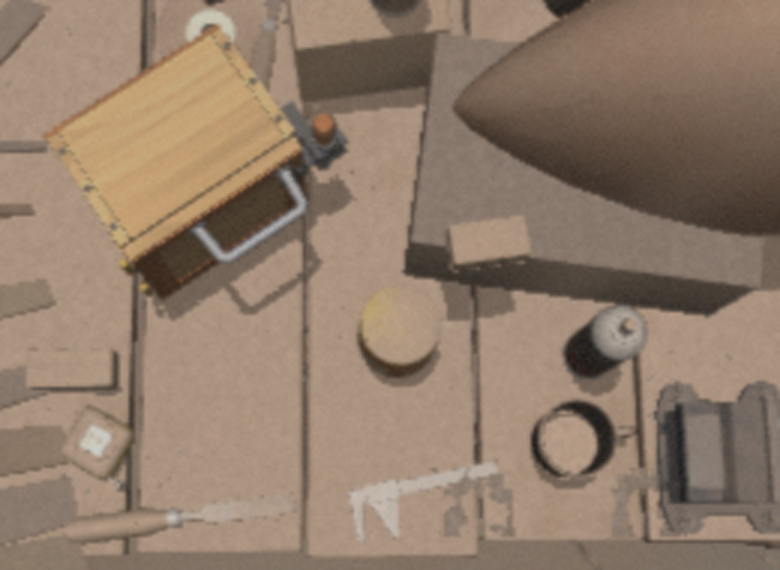

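```bash
cat > meas.py <<'E'
from h import *
b=dict(np.load('t0.npz'));X=cloud(b);v,u=np.mgrid[:384,:512]
m=(X[...,2]>.182)&(X[...,2]<.197)&(u>145)&(u<243)&(v>95)&(v<185)
n,l=cv2.connectedComponents(m.astype(np.uint8)); k=1+np.argmax(np.bincount(l.ravel())[1:]); m=l==k
P=X[m][:,:2].astype(np.float32); R=cv2.minAreaRect(P*1000);print('cup',R,cv2.boxPoints(R).round(0).tolist(),np.median(X[m][:,2]))
def circ(P):
    A=np.c_[2*P,np.ones(len(P))];s=np.linalg.lstsq(A,(P**2).sum(1),rcond=None)[0];return s[:2],np.sqrt(s[2]+s[0]**2+s[1]**2)
def blob(name,u0,u1,v0,v1,z0,z1):
    m=(X[...,2]>z0)&(X[...,2]<z1)&(u>u0)&(u<u1)&(v>v0)&(v<v1);Q=X[m];
    (c,rr)=cv2.minEnclosingCircle((Q[:,:2]*1000).astype(np.float32));R=cv2.minAreaRect((Q[:,:2]*1000).astype(np.float32))
    print(name,m.sum(),'mec',np.round(c),round(rr),'rect',np.round(R[0]),np.round(R[1]),round(R[2]),'z',np.nanmedian(Q[:,2]).round(3),np.nanmax(Q[:,2]).round(3))
blob('jar',255,290,180,220,.09,.11)
blob('mug',305,360,215,262,.07,.09)
blob('can',330,360,190,215,.15,.21)
blob('pin',240,258,122,142,.170,.21)
blob('lug',236,258,122,146,.13,.155)
blob('tape',160,186,225,252,.025,.04)
blob('off',145,182,203,222,.028,.04)
blob('sand',285,318,158,180,.178,.25)
blob('handle',200,245,140,180,.15,.175)
blob('vise',355,412,215,270,.05,.3)
blob('block',280,395,100,195,.05,.175)
blob('block2',232,290,60,125,.05,.25)
E
python3 meas.py
```

```text
cup ((695.8336791992188, 46.925140380859375), (156.5725860595703, 202.0027618408203), 34.7961540222168) [[574.0, 85.0], [689.0, -81.0], [818.0, 9.0], [702.0, 175.0]] 0.1890801386562638
jar 569 mec [ 532. -170.] 41 rect [ 532. -169.] [78. 80.] 89 z 0.101 0.108
mug 124 mec [ 420. -353.] 44 rect [ 420. -348.] [79. 78.] 60 z 0.079 0.085
can 260 mec [ 514. -376.] 26 rect [ 514. -376.] [50. 49.] 86 z 0.163 0.198
pin 62 mec [711. -94.] 11 rect [710. -94.] [20. 20.] 89 z 0.189 0.195
lug 150 mec [716. -80.] 37 rect [718. -89.] [68. 51.] 8 z 0.146 0.153
tape 311 mec [419. 148.] 37 rect [419. 148.] [59. 64.] 63 z 0.029 0.036
off 358 mec [495. 181.] 54 rect [496. 181.] [ 43. 101.] 4 z 0.034 0.039
sand 362 mec [ 598. -251.] 41 rect [ 598. -251.] [41. 75.] 7 z 0.184 0.189
handle 285 mec [646. -15.] 68 rect [627. -28.] [ 51. 137.] 34 z 0.168 0.175
vise 1368 mec [ 404. -511.] 81 rect [ 404. -514.] [ 97. 140.] 0 z 0.113 0.129
block 4292 mec [ 682. -348.] 207 rect [ 673. -355.] [340. 283.] 86 z 0.154 0.175
block2 2498 mec [ 875. -140.] 151 rect [ 877. -135.] [172. 264.] 89 z 0.149 0.25
```

```bash
cat > m2.py <<'E'
from meas import *
from scipy.optimize import least_squares
yaw=np.radians(34.8)
def cf(P,cx,cy,y): d=P-[cx,cy]; return np.c_[d[:,0]*np.cos(y)+d[:,1]*np.sin(y),-d[:,0]*np.sin(y)+d[:,1]*np.cos(y)]
T=X[m][:,:2]
for ydeg in (33,34,35,36):
    q=cf(T,.703,.052,np.radians(ydeg)); print(ydeg,np.percentile(q[:,0],[.5,2,50,98,99.5]).round(3),np.percentile(q[:,1],[.5,2,98,99.5]).round(3))
    # edge slopes
    yb=np.arange(-.08,.081,.01); hi=[q[abs(q[:,1]-b)<.006,0].max() for b in yb];lo=[q[abs(q[:,1]-b)<.006,0].min() for b in yb]
    xb=np.arange(-.05,.051,.01); a=[q[abs(q[:,0]-b)<.006,1].max() for b in xb];c=[q[abs(q[:,0]-b)<.006,1].min() for b in xb]
    print(np.polyfit(yb,hi,1).round(3),np.polyfit(yb,lo,1).round(3),np.polyfit(xb,a,1).round(3),np.polyfit(xb,c,1).round(3))
q=cf(X[...,:2].reshape(-1,2),.703,.052,yaw).reshape(384,512,2)
k=(X[...,2]>.155)&(X[...,2]<.178)&(q[...,0]<-.115)&(q[...,0]>-.15)&(abs(q[...,1]+.02)<.06)
print('bar cup',k.sum(),np.median(q[k][:,0]),q[k].min(0),q[k].max(0),np.polyfit(q[k][:,1],q[k][:,0],1))
k=(X[...,2]>.185)&(X[...,2]<.2)&(u>240)&(u<258)&(v>120)&(v<142);print('pin top',k.sum(),X[k].mean(0),X[k].min(0),X[k].max(0))
k=(X[...,2]>.074)&(X[...,2]<.088)&(u>305)&(u<362)&(v>210)&(v<265)
Q=X[k];print('mug rim',k.sum(),Q.min(0),Q.max(0));print(circ(Q[:,:2]))
k=(X[...,2]>.14)&(X[...,2]<.16)&(u>270)&(u<400)&(v>150)&(v<200);Q=X[k]
for yy in np.arange(-.2,-.4,-.03):
    s=Q[abs(Q[:,1]-yy)<.006]; print('blk y',yy.round(2),s[:,0].min().round(3) if len(s) else None)
k=(X[...,2]>.148)&(X[...,2]<.16)&(u>270)&(u<300)&(v>100)&(v<180);Q=X[k];print('blk left y',[(xx,Q[abs(Q[:,0]-xx)<.01][:,1].max().round(3)) for xx in (.6,.65,.7,.75)])
E
python3 m2.py | tail -30
```

```text
can 260 mec [ 514. -376.] 26 rect [ 514. -376.] [50. 49.] 86 z 0.163 0.198
pin 62 mec [711. -94.] 11 rect [710. -94.] [20. 20.] 89 z 0.189 0.195
lug 150 mec [716. -80.] 37 rect [718. -89.] [68. 51.] 8 z 0.146 0.153
tape 311 mec [419. 148.] 37 rect [419. 148.] [59. 64.] 63 z 0.029 0.036
off 358 mec [495. 181.] 54 rect [496. 181.] [ 43. 101.] 4 z 0.034 0.039
sand 362 mec [ 598. -251.] 41 rect [ 598. -251.] [41. 75.] 7 z 0.184 0.189
handle 285 mec [646. -15.] 68 rect [627. -28.] [ 51. 137.] 34 z 0.168 0.175
vise 1368 mec [ 404. -511.] 81 rect [ 404. -514.] [ 97. 140.] 0 z 0.113 0.129
block 4292 mec [ 682. -348.] 207 rect [ 673. -355.] [340. 283.] 86 z 0.154 0.175
block2 2498 mec [ 875. -140.] 151 rect [ 877. -135.] [172. 264.] 89 z 0.149 0.25
33 [-0.087 -0.084 -0.012  0.065  0.069] [-0.098 -0.095  0.096  0.099]
[-0.024  0.068] [-0.03  -0.086] [0.026 0.1  ] [ 0.025 -0.099]
34 [-0.086 -0.084 -0.012  0.065  0.068] [-0.098 -0.095  0.096  0.099]
[-0.004  0.068] [-0.011 -0.086] [0.005 0.1  ] [ 0.008 -0.099]
35 [-0.086 -0.084 -0.011  0.065  0.068] [-0.098 -0.095  0.097  0.099]
[0.01  0.068] [ 0.006 -0.086] [-0.013  0.1  ] [-0.006 -0.099]
36 [-0.087 -0.084 -0.011  0.065  0.068] [-0.098 -0.095  0.097  0.1  ]
[0.028 0.068] [ 0.024 -0.086] [-0.03  0.1 ] [-0.025 -0.099]
bar cup 143 -0.12838219882758428 [-0.13405025 -0.07178623] [-0.11583733  0.03170351] [-0.00053445 -0.12769906]
pin top 44 [ 0.71026556 -0.09391592  0.19027419] [ 0.70011201 -0.10426164  0.1851766 ] [ 0.71968292 -0.08406071  0.19459075]
mug rim 116 [ 0.38214197 -0.38660236  0.07433715] [ 0.49437667 -0.30969157  0.08769988]
(array([ 0.42822098, -0.34962771]), np.float64(0.040533724278055586))
blk y -0.2 0.6
blk y -0.23 0.576
blk y -0.26 0.579
blk y -0.29 0.583
blk y -0.32 0.582
blk y -0.35 0.517
blk y -0.38 0.537
blk left y [(0.6, np.float64(-0.179)), (0.65, np.float64(-0.183)), (0.7, np.float64(-0.192)), (0.75, np.float64(-0.199))]
```

```bash
cat > plan.py <<'E'
import sys,ast; from h import *
C=np.array([.7015,.0515]);Y=np.radians(34.4)
c2w=lambda x,y:C+np.array([x*np.cos(Y)-y*np.sin(Y),x*np.sin(Y)+y*np.cos(Y)])
H=c2w(-.0735,.104)
def handle(th):
    a=Y-th;return H+np.array([-.0525*np.cos(a)+.125*np.sin(a),-.0525*np.sin(a)-.125*np.cos(a)])
# tool-y heading psi (deg), waypoints (x,y,z,psi)
def rows(wps,o=None):
    o=o or r.observe();p=np.array(o['position']);R=np.array(o['orientation']);ps=np.degrees(np.arctan2(R[1,1],R[0,1]))
    print('t',round(o['time_s'],2),'p',p.round(4),'psi',ps.round(2),'F',np.round(o['contact_force'],1),'w',round(o['width'],4),'g',np.round(o['grasp_force'],1),'q',np.round(o['q'],2))
    for w in wps:
        d=R.T@(np.array(w[:3])-p)/.4; dr=-(w[3]-ps)/90
        print(np.round(w,4).tolist(),'->',d.round(3).tolist(),'roll',round(dr,3))
E
python3 - <<'E'
from plan import *
g=c2w(-.0735,-.126);print(g,handle(0),H)
rows([(*g,.33,34.4),(*g,.178,34.4)])
E
```

```text
[ 0.71204    -0.09398938] [ 0.60940001 -0.03701323] [0.58209759 0.09578673]
t 0.1 p [ 0.283  -0.5847  0.249 ] psi -64.17 F [ 0.6 -0.1 -0.3] w 0.0857 g 0.0 q [ 1.13  0.32 -0.07  1.45  0.02  1.37 -0.06]
[0.712, -0.094, 0.33, 34.4] -> [1.5, -0.637, -0.201] roll -1.095
[0.712, -0.094, 0.178, 34.4] -> [1.5, -0.636, 0.179] roll -1.095
```

```bash
python3 - <<'E'
from plan import *
X=cloud(dict(np.load('t0.npz')))
for u,v in [(297,127),(310,127),(340,130),(380,120),(350,155),(420,160),(440,100)]: print(u,v,X[v,u].round(3))
rows([(.45,-.30,.33,-20),(.60,-.13,.33,34.4)])
E
```

```text
297 127 [ 0.724 -0.237  0.185]
310 127 [ 0.709 -0.269  0.224]
340 130 [ 0.682 -0.34   0.273]
380 120 [ 0.682 -0.423  0.343]
350 155 [ 0.639 -0.385  0.187]
420 160 [ 0.613 -0.566  0.225]
440 100 [ 0.708 -0.545  0.402]
t 0.1 p [ 0.283  -0.5847  0.249 ] psi -64.17 F [ 0.6 -0.1 -0.3] w 0.0857 g 0.0 q [ 1.13  0.32 -0.07  1.45  0.02  1.37 -0.06]
[0.45, -0.3, 0.33, -20.0] -> [0.686, -0.459, -0.202] roll -0.491
[0.6, -0.13, 0.33, 34.4] -> [1.209, -0.678, -0.201] roll -1.095
```

Emit:
play_rows --moves '[{"delta_pos": [0.1, -0.05, -0.2], "roll": 0, "fingers": 1}, {"delta_pos": [0.35, -0.25, -0.2], "roll": -0.25, "fingers": 1}, {"delta_pos": [0.686, -0.459, -0.202], "roll": -0.49, "fingers": 1}, {"delta_pos": [0.686, -0.459, -0.202], "roll": -0.49, "fingers": 1}, {"delta_pos": [0.686, -0.459, -0.202], "roll": -0.49, "fingers": 1}, {"delta_pos": [0.686, -0.459, -0.202], "roll": -0.49, "fingers": 1}, {"delta_pos": [0.686, -0.459, -0.202], "roll": -0.49, "fingers": 1}, {"delta_pos": [0.686, -0.459, -0.202], "roll": -0.49, "fingers": 1}, {"delta_pos": [0.686, -0.459, -0.202], "roll": -0.49, "fingers": 1}, {"delta_pos": [0.686, -0.459, -0.202], "roll": -0.49, "fingers": 1}]'

```text
time_s: 0.93
position: [0.4541, -0.2935, 0.3317]
orientation: [[0.333, 0.943, 0.003], [0.943, -0.333, 0.002], [0.002, 0.002, -1.0]]
contact_force: [-0.3, 0.6, 0.1]
width: 0.0855
grasp_force: 0.0
```

```bash
python3 - <<'E'
from plan import *
rows([(.62,-.11,.33,34.4),(.712,-.094,.33,34.4)])
E
```

```text
t 0.93 p [ 0.4541 -0.2935  0.3317] psi -19.44 F [-0.3  0.6  0.1] w 0.0855 g 0.0 q [ 0.87  0.08 -0.36  1.58  0.02  1.49  0.17]
[0.62, -0.11, 0.33, 34.4] -> [0.571, 0.239, 0.006] roll -0.598
[0.712, -0.094, 0.33, 34.4] -> [0.685, 0.442, 0.007] roll -0.598
```

Emit:
play_rows --moves '[{"delta_pos": [0.571, 0.239, 0.006], "roll": -0.598, "fingers": 1}, {"delta_pos": [0.571, 0.239, 0.006], "roll": -0.598, "fingers": 1}, {"delta_pos": [0.571, 0.239, 0.006], "roll": -0.598, "fingers": 1}, {"delta_pos": [0.571, 0.239, 0.006], "roll": -0.598, "fingers": 1}, {"delta_pos": [0.571, 0.239, 0.006], "roll": -0.598, "fingers": 1}, {"delta_pos": [0.685, 0.442, 0.007], "roll": -0.598, "fingers": 1}, {"delta_pos": [0.685, 0.442, 0.007], "roll": -0.598, "fingers": 1}, {"delta_pos": [0.685, 0.442, 0.007], "roll": -0.598, "fingers": 1}, {"delta_pos": [0.685, 0.442, 0.007], "roll": -0.598, "fingers": 1}, {"delta_pos": [0.685, 0.442, 0.007], "roll": -0.598, "fingers": 1}]'

```text
time_s: 1.77
position: [0.7114, -0.1024, 0.3233]
orientation: [[-0.557, 0.83, -0.006], [0.83, 0.557, 0.003], [0.006, -0.003, -1.0]]
contact_force: [0.7, -0.8, -0.1]
width: 0.0855
grasp_force: 0.0
```

```bash
python3 - <<'E'
from plan import *
rows([(.712,-.094,.24,34.4),(.712,-.094,.178,34.4)])
E
```

```text
t 1.77 p [ 0.7114 -0.1024  0.3233] psi 33.87 F [ 0.7 -0.8 -0.1] w 0.0855 g 0.0 q [ 0.47  0.52 -0.59  1.1   0.27  1.6   0.54]
[0.712, -0.094, 0.24, 34.4] -> [0.016, 0.014, 0.208] roll -0.006
[0.712, -0.094, 0.178, 34.4] -> [0.015, 0.014, 0.363] roll -0.006
```

Emit:
play_rows --moves '[{"delta_pos": [0, 0, 0], "roll": 0, "fingers": 1}, {"delta_pos": [0, 0, 0.22], "roll": 0, "fingers": 1}, {"delta_pos": [0, 0, 0.22], "roll": 0, "fingers": 1}, {"delta_pos": [0, 0, 0.22], "roll": 0, "fingers": 1}, {"delta_pos": [0, 0, 0.22], "roll": 0, "fingers": 1}, {"delta_pos": [0, 0, 0.22], "roll": 0, "fingers": 1}, {"delta_pos": [0, 0, 0.22], "roll": 0, "fingers": 1}]'

```text
time_s: 2.35
position: [0.7114, -0.1042, 0.2443]
orientation: [[-0.555, 0.832, 0.006], [0.832, 0.555, -0.001], [-0.004, 0.004, -1.0]]
contact_force: [0.0, -0.3, 0.3]
width: 0.0854
grasp_force: 0.0
```

```bash
python3 - <<'E'
from plan import *
rows([(.712,-.094,.178,34.4)])
E
```

```text
t 2.35 p [ 0.7114 -0.1042  0.2443] psi 33.68 F [ 0.  -0.3  0.3] w 0.0854 g 0.0 q [ 0.49  0.53 -0.58  1.25  0.28  1.44  0.53]
[0.712, -0.094, 0.178, 34.4] -> [0.021, 0.015, 0.166] roll -0.008
```

Emit:
play_rows --moves '[{"delta_pos": [0.021, 0.015, 0], "roll": -0.008, "fingers": 1}, {"delta_pos": [0.021, 0.015, 0], "roll": -0.008, "fingers": 1}, {"delta_pos": [0.021, 0.015, 0], "roll": -0.008, "fingers": 1}]'

```text
time_s: 2.6
position: [0.7112, -0.0914, 0.2418]
orientation: [[-0.568, 0.823, 0.002], [0.823, 0.568, 0.0], [-0.001, 0.002, -1.0]]
contact_force: [-0.2, 0.7, 0.4]
width: 0.0853
grasp_force: 0.0
```

```bash
python3 - <<'E'
from plan import *
rows([(.712,-.094,.178,34.4)])
s=snap('scene','s1')['pixels'][60:240,140:340,::-1];cv2.imwrite('pics/s1c.png',cv2.resize(s,None,fx=3.2,fy=3.2))
E
```

```text
t 2.6 p [ 0.7112 -0.0914  0.2418] psi 34.6 F [-0.2  0.7  0.4] w 0.0853 g 0.0 q [ 0.48  0.53 -0.59  1.25  0.29  1.44  0.52]
[0.712, -0.094, 0.178, 34.4] -> [-0.006, -0.003, 0.16] roll 0.002
```

View pics/s1c.png

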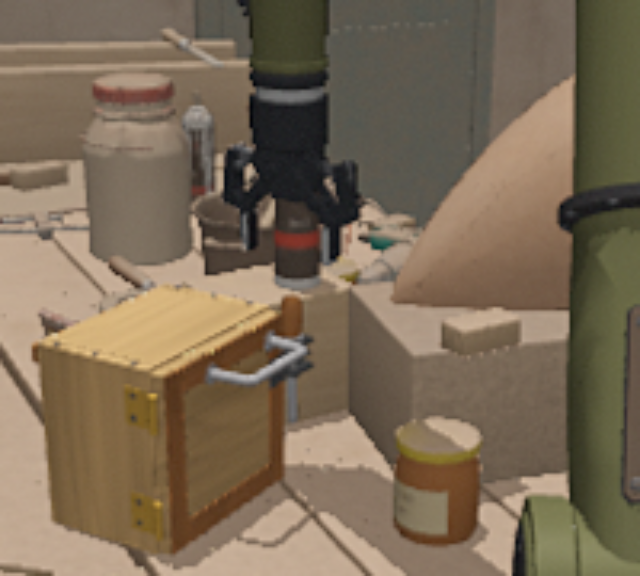

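The gripper hangs open above the pin's wooden grip, seen at crop pixel (290,315). Next I descend and close.

Emit:
play_rows --moves '[{"delta_pos": [-0.004, -0.002, 0.08], "roll": 0, "fingers": 1}, {"delta_pos": [-0.004, -0.002, 0.16], "roll": 0, "fingers": 1}, {"delta_pos": [-0.004, -0.002, 0.16], "roll": 0, "fingers": 1}, {"delta_pos": [-0.004, -0.002, 0.16], "roll": 0, "fingers": 1}, {"delta_pos": [-0.004, -0.002, 0.16], "roll": 0, "fingers": 0.6}, {"delta_pos": [-0.004, -0.002, 0.16], "roll": 0, "fingers": 0}, {"delta_pos": [-0.004, -0.002, 0.16], "roll": 0, "fingers": 0}, {"delta_pos": [-0.004, -0.002, 0.16], "roll": 0, "fingers": 0}, {"delta_pos": [-0.004, -0.002, 0.16], "roll": 0, "fingers": 0}, {"delta_pos": [-0.004, -0.002, 0.16], "roll": 0, "fingers": 0}]' --squeeze 50

```text
time_s: 3.48
position: [0.7115, -0.0948, 0.1772]
orientation: [[-0.566, 0.824, 0.002], [0.824, 0.566, -0.0], [-0.001, 0.002, -1.0]]
contact_force: [1.0, -0.2, 2.1]
width: 0.0218
grasp_force: 48.7
```

Emit:
play_rows --moves '[{"delta_pos": [0, 0, 0], "roll": 0, "fingers": 0}, {"delta_pos": [0, 0, 0], "roll": 0, "fingers": 0}, {"delta_pos": [0, 0, 0], "roll": 0, "fingers": 0}, {"delta_pos": [0, 0, -0.02], "roll": 0, "fingers": 0}, {"delta_pos": [0, 0, -0.04], "roll": 0, "fingers": 0}, {"delta_pos": [0, 0, -0.04], "roll": 0, "fingers": 0}]'

```text
time_s: 3.98
position: [0.7111, -0.0952, 0.1935]
orientation: [[-0.566, 0.825, 0.001], [0.825, 0.566, -0.001], [-0.001, 0.0, -1.0]]
contact_force: [0.2, 0.3, -0.2]
width: 0.0218
grasp_force: 49.2
```

```bash
python3 - <<'E'
from plan import *
rows([(.712,-.094,.34,34.4)])
E
```

```text
t 3.98 p [ 0.7111 -0.0952  0.1935] psi 34.46 F [ 0.2  0.3 -0.2] w 0.0218 g 49.2 q [ 0.48  0.56 -0.58  1.32  0.3   1.36  0.51]
[0.712, -0.094, 0.34, 34.4] -> [0.001, 0.004, -0.366] roll 0.001
```

Gripped and moving freely. Next I lift it out, then check the transit to the mug.

Emit:
play_rows --moves '[{"delta_pos": [0, 0, -0.07], "roll": 0, "fingers": 0}, {"delta_pos": [0, 0, -0.14], "roll": 0, "fingers": 0}, {"delta_pos": [0, 0, -0.21], "roll": 0, "fingers": 0}, {"delta_pos": [0, 0, -0.28], "roll": 0, "fingers": 0}, {"delta_pos": [0, 0, -0.36], "roll": 0, "fingers": 0}, {"delta_pos": [0, 0, -0.36], "roll": 0, "fingers": 0}, {"delta_pos": [0, 0, -0.36], "roll": 0, "fingers": 0}, {"delta_pos": [0, 0, -0.36], "roll": 0, "fingers": 0}]'

```text
time_s: 4.65
position: [0.7104, -0.0952, 0.3352]
orientation: [[-0.566, 0.824, -0.002], [0.824, 0.566, -0.0], [0.001, -0.002, -1.0]]
contact_force: [0.0, 0.4, -1.7]
width: 0.0218
grasp_force: 49.9
```

```bash
python3 - <<'E'
from plan import *
rows([(.56,-.16,.34,-15),(.421,-.347,.34,-70),(.421,-.349,.34,-80)])
E
```

```text
t 4.65 p [ 0.7104 -0.0952  0.3352] psi 34.47 F [ 0.   0.4 -1.7] w 0.0218 g 49.9 q [ 0.46  0.51 -0.59  1.09  0.28  1.61  0.54]
[0.56, -0.16, 0.34, -15.0] -> [0.079, -0.402, -0.011] roll 0.55
[0.421, -0.347, 0.34, -70.0] -> [-0.11, -0.953, -0.011] roll 1.161
[0.421, -0.349, 0.34, -80.0] -> [-0.114, -0.956, -0.011] roll 1.272
```

Emit:
play_rows --moves '[{"delta_pos": [0.04, -0.1, -0.011], "roll": 0.08, "fingers": 0}, {"delta_pos": [0.06, -0.2, -0.011], "roll": 0.16, "fingers": 0}, {"delta_pos": [0.079, -0.3, -0.011], "roll": 0.24, "fingers": 0}, {"delta_pos": [0.079, -0.4, -0.011], "roll": 0.32, "fingers": 0}, {"delta_pos": [0.05, -0.49, -0.011], "roll": 0.4, "fingers": 0}, {"delta_pos": [0.01, -0.58, -0.011], "roll": 0.48, "fingers": 0}, {"delta_pos": [-0.03, -0.67, -0.011], "roll": 0.56, "fingers": 0}, {"delta_pos": [-0.06, -0.76, -0.011], "roll": 0.64, "fingers": 0}, {"delta_pos": [-0.09, -0.86, -0.011], "roll": 0.72, "fingers": 0}, {"delta_pos": [-0.11, -0.95, -0.011], "roll": 0.8, "fingers": 0}]'

```text
time_s: 5.48
position: [0.4195, -0.3483, 0.3383]
orientation: [[0.61, 0.792, -0.003], [0.792, -0.61, 0.002], [-0.001, -0.004, -1.0]]
contact_force: [0.8, -0.3, -1.4]
width: 0.0219
grasp_force: 49.9
```

```bash
python3 - <<'E'
from plan import *
rows([(.421,-.349,.34,-70)])
E
```

```text
t 5.48 p [ 0.4195 -0.3483  0.3383] psi -37.62 F [ 0.8 -0.3 -1.4] w 0.0219 g 49.9 q [ 0.92  0.08 -0.3   1.56  0.03  1.5  -0.03]
[0.421, -0.349, 0.34, -70.0] -> [0.001, 0.004, -0.004] roll 0.36
```

Emit:
play_rows --moves '[{"delta_pos": [0.001, 0.004, 0], "roll": 0.08, "fingers": 0}, {"delta_pos": [0.001, 0.004, 0], "roll": 0.16, "fingers": 0}, {"delta_pos": [0.001, 0.004, 0.05], "roll": 0.24, "fingers": 0}, {"delta_pos": [0.001, 0.004, 0.12], "roll": 0.32, "fingers": 0}, {"delta_pos": [0.001, 0.004, 0.19], "roll": 0.36, "fingers": 0}, {"delta_pos": [0.001, 0.004, 0.26], "roll": 0.36, "fingers": 0}, {"delta_pos": [0.001, 0.004, 0.33], "roll": 0.36, "fingers": 0}, {"delta_pos": [0.001, 0.004, 0.4], "roll": 0.36, "fingers": 0}, {"delta_pos": [0.001, 0.004, 0.45], "roll": 0.36, "fingers": 0}, {"delta_pos": [0.001, 0.004, 0.48], "roll": 0.36, "fingers": 0}]'

```text
time_s: 6.32
position: [0.4211, -0.3453, 0.1437]
orientation: [[0.937, 0.349, -0.006], [0.349, -0.937, 0.005], [-0.004, -0.007, -1.0]]
contact_force: [-0.8, -0.1, -1.2]
width: 0.0218
grasp_force: 49.9
```

```bash
python3 - <<'E'
from plan import *
rows([(.421,-.349,.135,-70)])
s=snap('top','t1')['pixels'][170:280,270:420,::-1];cv2.imwrite('pics/t1c.png',cv2.resize(s,None,fx=4,fy=4))
E
```

```text
t 6.32 p [ 0.4211 -0.3453  0.1437] psi -69.58 F [-0.8 -0.1 -1.2] w 0.0218 g 49.9 q [ 0.89  0.2  -0.28  1.83  0.06  1.13 -0.62]
[0.421, -0.349, 0.135, -70.0] -> [-0.003, 0.009, 0.022] roll 0.005
```

View pics/t1c.png

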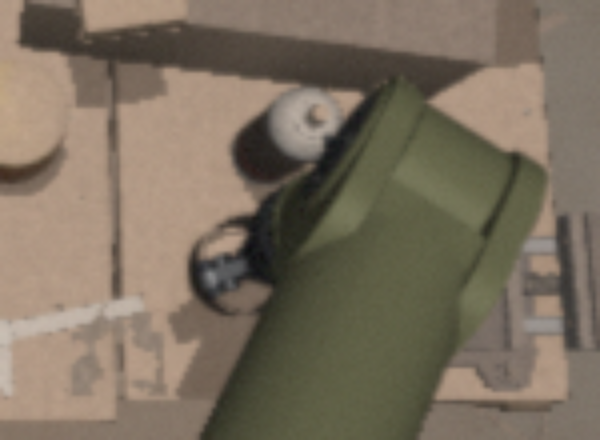

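The gripper holds the pin inside the mug ring at crop (230,265), clear of the can. Next I lower it the last 9 mm and release.

Emit:
play_rows --moves '[{"delta_pos": [-0.003, 0.006, 0.01], "roll": 0, "fingers": 0}, {"delta_pos": [-0.003, 0.006, 0.022], "roll": 0, "fingers": 0}, {"delta_pos": [-0.003, 0.006, 0.022], "roll": 0, "fingers": 0}, {"delta_pos": [-0.003, 0.006, 0.022], "roll": 0, "fingers": 0.35}, {"delta_pos": [-0.003, 0.006, 0.022], "roll": 0, "fingers": 0.5}, {"delta_pos": [-0.003, 0.006, 0.022], "roll": 0, "fingers": 0.6}, {"delta_pos": [-0.003, 0.006, 0.022], "roll": 0, "fingers": 0.7}, {"delta_pos": [-0.003, 0.006, 0.022], "roll": 0, "fingers": 0.8}]'

```text
time_s: 7.03
position: [0.4239, -0.3498, 0.1401]
orientation: [[0.937, 0.349, 0.001], [0.349, -0.937, -0.001], [0.0, 0.001, -1.0]]
contact_force: [0.3, 0.6, -0.1]
width: 0.0682
grasp_force: 0.1
```

Emit:
play_rows --moves '[{"delta_pos": [0, 0, -0.03], "roll": 0, "fingers": 0.8}, {"delta_pos": [0, 0, -0.08], "roll": 0, "fingers": 0.8}, {"delta_pos": [0, 0, -0.15], "roll": 0, "fingers": 0.8}, {"delta_pos": [0, 0, -0.25], "roll": 0, "fingers": 0.8}, {"delta_pos": [0, 0, -0.35], "roll": 0, "fingers": 0.8}, {"delta_pos": [0, 0, -0.4], "roll": 0, "fingers": 0.6}, {"delta_pos": [0, 0, -0.4], "roll": 0, "fingers": 0.6}, {"delta_pos": [0, 0, -0.4], "roll": 0, "fingers": 0.6}]'

```text
time_s: 7.7
position: [0.4243, -0.3501, 0.3022]
orientation: [[0.937, 0.349, 0.003], [0.349, -0.937, -0.003], [0.002, 0.004, -1.0]]
contact_force: [-0.2, 1.0, -1.1]
width: 0.0512
grasp_force: 0.0
```

```bash
python3 - <<'E'
from plan import *
h=handle(0)
rows([(.45,-.2,.30,-20),(*h,.28,34.4)])
E
```

```text
t 7.7 p [ 0.4243 -0.3501  0.3022] psi -69.55 F [-0.2  1.  -1.1] w 0.0512 g 0.0 q [ 0.9   0.1  -0.28  1.62  0.03  1.43 -0.59]
[0.45, -0.2, 0.3, -20.0] -> [0.191, -0.329, 0.004] roll -0.551
[0.6094, -0.037, 0.28, 34.4] -> [0.707, -0.572, 0.055] roll -1.155
```

Emit:
play_rows --moves '[{"delta_pos": [0.05, -0.08, 0], "roll": -0.08, "fingers": 0.6}, {"delta_pos": [0.1, -0.16, 0], "roll": -0.16, "fingers": 0.6}, {"delta_pos": [0.15, -0.25, 0], "roll": -0.24, "fingers": 0.6}, {"delta_pos": [0.21, -0.33, 0], "roll": -0.32, "fingers": 0.6}, {"delta_pos": [0.29, -0.37, 0], "roll": -0.4, "fingers": 0.6}, {"delta_pos": [0.37, -0.41, 0], "roll": -0.48, "fingers": 0.6}, {"delta_pos": [0.46, -0.45, 0], "roll": -0.56, "fingers": 0.6}, {"delta_pos": [0.54, -0.49, 0], "roll": -0.64, "fingers": 0.6}, {"delta_pos": [0.62, -0.53, 0], "roll": -0.72, "fingers": 0.6}, {"delta_pos": [0.707, -0.572, 0.02], "roll": -0.8, "fingers": 0.6}]'

```text
time_s: 8.53
position: [0.6095, -0.0356, 0.2918]
orientation: [[-0.041, 0.999, 0.0], [0.999, 0.041, -0.001], [-0.001, 0.0, -1.0]]
contact_force: [0.7, 0.6, 1.0]
width: 0.0516
grasp_force: 0.0
```

```bash
python3 - <<'E'
from plan import *
h=handle(0)
rows([(*h,.28,34.4)])
s=snap('top','t2');p=s['pixels'][90:280,180:420,::-1];cv2.imwrite('pics/t2c.png',cv2.resize(p,None,fx=3.2,fy=3.1))
E
```

```text
t 8.53 p [ 0.6095 -0.0356  0.2918] psi 2.37 F [0.7 0.6 1. ] w 0.0516 g 0.0 q [ 0.52  0.27 -0.62  1.47  0.16  1.44 -0.06]
[0.6094, -0.037, 0.28, 34.4] -> [-0.003, -0.0, 0.029] roll -0.356
```

View pics/t2c.png

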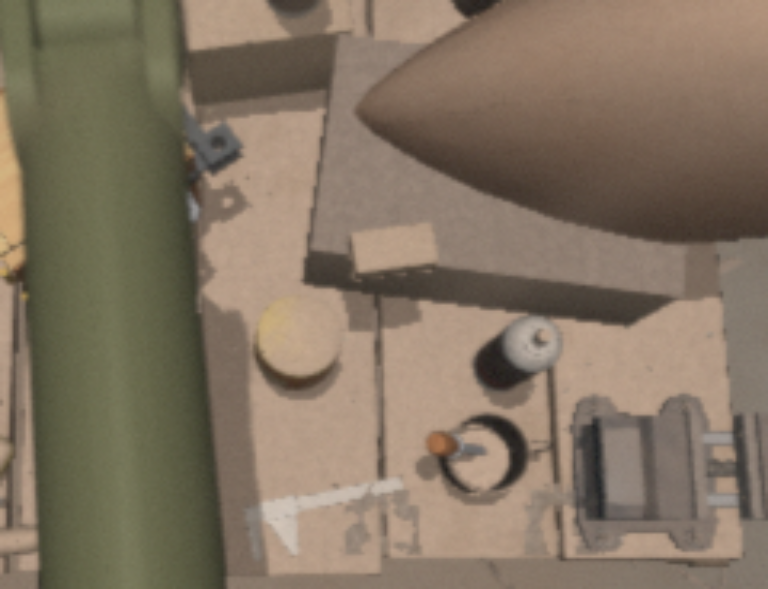

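The pin stands leaning in the mug, its orange grip at crop (440,442). The latch is empty at (220,140) and the bystanders are unmoved. Next I go down on the handle.

Emit:
play_rows --moves '[{"delta_pos": [-0.003, 0, 0], "roll": -0.08, "fingers": 0.4}, {"delta_pos": [-0.003, 0, 0], "roll": -0.16, "fingers": 0.4}, {"delta_pos": [-0.003, 0, 0], "roll": -0.24, "fingers": 0.4}, {"delta_pos": [-0.003, 0, 0.05], "roll": -0.32, "fingers": 0.4}, {"delta_pos": [-0.003, 0, 0.1], "roll": -0.356, "fingers": 0.4}, {"delta_pos": [-0.003, 0, 0.1], "roll": -0.356, "fingers": 0.4}, {"delta_pos": [-0.003, 0, 0.1], "roll": -0.356, "fingers": 0.4}]'

```text
time_s: 9.17
position: [0.6073, -0.0381, 0.2497]
orientation: [[-0.559, 0.829, -0.004], [0.829, 0.559, 0.0], [0.003, -0.003, -1.0]]
contact_force: [0.0, 0.2, -0.0]
width: 0.0339
grasp_force: 0.0
```

```bash
python3 - <<'E'
from plan import *
h=handle(0)
rows([(*h,.165,34.4)])
E
```

```text
t 9.17 p [ 0.6073 -0.0381  0.2497] psi 33.98 F [ 0.   0.2 -0. ] w 0.0339 g 0.0 q [ 0.58  0.31 -0.69  1.54  0.2   1.37  0.47]
[0.6094, -0.037, 0.165, 34.4] -> [-0.001, 0.006, 0.212] roll -0.005
```

Emit:
play_rows --moves '[{"delta_pos": [-0.001, 0.006, 0.07], "roll": -0.005, "fingers": 0.4}, {"delta_pos": [-0.001, 0.006, 0.14], "roll": -0.005, "fingers": 0.4}, {"delta_pos": [-0.001, 0.006, 0.205], "roll": -0.005, "fingers": 0.4}, {"delta_pos": [-0.001, 0.006, 0.205], "roll": -0.005, "fingers": 0.4}, {"delta_pos": [-0.001, 0.006, 0.205], "roll": -0.005, "fingers": 0.1}, {"delta_pos": [-0.001, 0.006, 0.205], "roll": -0.005, "fingers": 0}, {"delta_pos": [-0.001, 0.006, 0.205], "roll": -0.005, "fingers": 0}, {"delta_pos": [-0.001, 0.006, 0.205], "roll": -0.005, "fingers": 0}, {"delta_pos": [-0.001, 0.006, 0.205], "roll": -0.005, "fingers": 0}]' --squeeze 25

```text
time_s: 9.92
position: [0.6112, -0.0373, 0.1717]
orientation: [[-0.567, 0.824, 0.001], [0.824, 0.567, -0.002], [-0.002, -0.0, -1.0]]
contact_force: [-5.6, -1.4, 5.9]
width: 0.0088
grasp_force: 25.2
```

```bash
python3 - <<'E'
from plan import *
o=r.observe(); p0=np.array(o['position'])
off=p0[:2]-handle(0); print(off)
rows([(*(handle(t)+off),p0[2],34.4-np.degrees(t)) for t in np.arange(.1,1.01,.1)])
E
```

```text
[ 0.00179473 -0.00023957]
t 9.92 p [ 0.6112 -0.0373  0.1717] psi 34.51 F [-5.6 -1.4  5.9] w 0.0088 g 25.2 q [ 0.57  0.36 -0.68  1.63  0.24  1.23  0.44]
[0.5978, -0.0393, 0.1717, 28.6704] -> [0.015, -0.031, -0.0] roll 0.065
[0.5843, -0.04, 0.1717, 22.9408] -> [0.032, -0.059, -0.0] roll 0.129
[0.5707, -0.0394, 0.1717, 17.2113] -> [0.053, -0.086, -0.0] roll 0.192
[0.5573, -0.0374, 0.1717, 11.4817] -> [0.076, -0.111, -0.0] roll 0.256
[0.5442, -0.0341, 0.1717, 5.7521] -> [0.101, -0.134, -0.0] roll 0.32
[0.5314, -0.0295, 0.1717, 0.0225] -> [0.129, -0.153, -0.0] roll 0.383
[0.5192, -0.0236, 0.1717, -5.707] -> [0.158, -0.17, -0.0] roll 0.447
[0.5076, -0.0166, 0.1717, -11.4366] -> [0.189, -0.184, -0.0] roll 0.511
[0.4968, -0.0084, 0.1717, -17.1662] -> [0.221, -0.195, -0.0] roll 0.574
[0.4869, 0.0008, 0.1717, -22.8958] -> [0.255, -0.202, -0.0] roll 0.638
```

Emit:
play_rows --moves '[{"delta_pos": [0.007, -0.016, 0], "roll": 0.033, "fingers": 0}, {"delta_pos": [0.015, -0.031, 0], "roll": 0.065, "fingers": 0}, {"delta_pos": [0.023, -0.046, 0], "roll": 0.097, "fingers": 0}, {"delta_pos": [0.032, -0.059, 0], "roll": 0.129, "fingers": 0}, {"delta_pos": [0.042, -0.073, 0], "roll": 0.16, "fingers": 0}, {"delta_pos": [0.053, -0.086, 0], "roll": 0.192, "fingers": 0}, {"delta_pos": [0.064, -0.099, 0], "roll": 0.224, "fingers": 0}, {"delta_pos": [0.076, -0.111, 0], "roll": 0.256, "fingers": 0}, {"delta_pos": [0.088, -0.123, 0], "roll": 0.288, "fingers": 0}, {"delta_pos": [0.101, -0.134, 0], "roll": 0.32, "fingers": 0}]'

```text
time_s: 10.75
position: [0.5452, -0.0349, 0.1717]
orientation: [[-0.098, 0.995, 0.004], [0.995, 0.098, -0.002], [-0.003, 0.004, -1.0]]
contact_force: [-1.7, -3.5, 4.0]
width: 0.0084
grasp_force: 25.5
```

```bash
python3 - <<'E'
from plan import *
p0=r.observe()['position']; print([np.linalg.norm(np.array(p0[:2])-H),np.linalg.norm(handle(0)-H)])
rows([(*handle(t),.17,34.4-np.degrees(t)) for t in np.arange(.55,1.06,.05)])
E
```

```text
[np.float64(0.13576698635108744), np.float64(0.1355774686295625)]
t 10.75 p [ 0.5452 -0.0349  0.1717] psi 5.6 F [-1.7 -3.5  4. ] w 0.0084 g 25.5 q [ 0.58  0.2  -0.63  1.8   0.13  1.18  0.01]
[0.536, -0.0317, 0.17, 2.8873] -> [0.01, -0.022, 0.004] roll 0.03
[0.5296, -0.0292, 0.17, 0.0225] -> [0.018, -0.037, 0.004] roll 0.062
[0.5235, -0.0265, 0.17, -2.8423] -> [0.026, -0.052, 0.004] roll 0.094
[0.5174, -0.0234, 0.17, -5.707] -> [0.035, -0.066, 0.004] roll 0.126
[0.5116, -0.02, 0.17, -8.5718] -> [0.045, -0.08, 0.004] roll 0.157
[0.5059, -0.0163, 0.17, -11.4366] -> [0.056, -0.093, 0.004] roll 0.189
[0.5003, -0.0124, 0.17, -14.3014] -> [0.067, -0.106, 0.004] roll 0.221
[0.495, -0.0081, 0.17, -17.1662] -> [0.079, -0.118, 0.004] roll 0.253
[0.49, -0.0037, 0.17, -20.031] -> [0.091, -0.13, 0.003] roll 0.285
[0.4851, 0.0011, 0.17, -22.8958] -> [0.104, -0.141, 0.003] roll 0.317
[0.4805, 0.006, 0.17, -25.7606] -> [0.118, -0.151, 0.003] roll 0.348
```

Door geometry matches well. I continue along the arc.

Emit:
play_rows --moves '[{"delta_pos": [0.01, -0.022, 0.002], "roll": 0.03, "fingers": 0}, {"delta_pos": [0.018, -0.037, 0.003], "roll": 0.062, "fingers": 0}, {"delta_pos": [0.026, -0.052, 0.003], "roll": 0.094, "fingers": 0}, {"delta_pos": [0.035, -0.066, 0.003], "roll": 0.126, "fingers": 0}, {"delta_pos": [0.045, -0.08, 0.003], "roll": 0.157, "fingers": 0}, {"delta_pos": [0.056, -0.093, 0.003], "roll": 0.189, "fingers": 0}, {"delta_pos": [0.067, -0.106, 0.003], "roll": 0.221, "fingers": 0}, {"delta_pos": [0.079, -0.118, 0.003], "roll": 0.253, "fingers": 0}, {"delta_pos": [0.091, -0.13, 0.003], "roll": 0.285, "fingers": 0}, {"delta_pos": [0.104, -0.141, 0.003], "roll": 0.317, "fingers": 0}]'

```text
time_s: 11.58
position: [0.4856, 0.0006, 0.1716]
orientation: [[0.39, 0.921, 0.006], [0.921, -0.39, -0.003], [-0.001, 0.007, -1.0]]
contact_force: [-2.8, -4.8, 9.6]
width: 0.0087
grasp_force: 25.6
```

```bash
python3 - <<'E'
from plan import *
rows([(*handle(t),.17,34.4-np.degrees(t)) for t in np.arange(1.06,1.65,.06)])
E
```

```text
t 11.58 p [0.4856 0.0006 0.1716] psi -22.97 F [-2.8 -4.8  9.6] w 0.0087 g 25.6 q [ 0.55  0.05 -0.62  1.93  0.04  1.16 -0.49]
[0.4796, 0.007, 0.17, -26.3335] -> [0.009, -0.02, 0.004] roll 0.037
[0.4745, 0.0134, 0.17, -29.7713] -> [0.019, -0.038, 0.004] roll 0.076
[0.4697, 0.02, 0.17, -33.209] -> [0.029, -0.056, 0.004] roll 0.114
[0.4654, 0.0268, 0.17, -36.6468] -> [0.041, -0.072, 0.004] roll 0.152
[0.4614, 0.034, 0.17, -40.0845] -> [0.053, -0.088, 0.003] roll 0.19
[0.4579, 0.0413, 0.17, -43.5223] -> [0.067, -0.104, 0.003] roll 0.228
[0.4549, 0.0488, 0.17, -46.96] -> [0.081, -0.118, 0.003] roll 0.267
[0.4523, 0.0566, 0.17, -50.3978] -> [0.096, -0.131, 0.003] roll 0.305
[0.4502, 0.0644, 0.17, -53.8355] -> [0.112, -0.144, 0.003] roll 0.343
[0.4486, 0.0724, 0.17, -57.2732] -> [0.129, -0.155, 0.003] roll 0.381
```

Emit:
play_rows --moves '[{"delta_pos": [0.009, -0.02, 0], "roll": 0.037, "fingers": 0}, {"delta_pos": [0.019, -0.038, 0], "roll": 0.076, "fingers": 0}, {"delta_pos": [0.029, -0.056, 0], "roll": 0.114, "fingers": 0}, {"delta_pos": [0.041, -0.072, 0], "roll": 0.152, "fingers": 0}, {"delta_pos": [0.053, -0.088, 0], "roll": 0.19, "fingers": 0}, {"delta_pos": [0.067, -0.104, 0], "roll": 0.228, "fingers": 0}, {"delta_pos": [0.081, -0.118, 0], "roll": 0.267, "fingers": 0}, {"delta_pos": [0.096, -0.131, 0], "roll": 0.305, "fingers": 0}, {"delta_pos": [0.112, -0.144, 0], "roll": 0.343, "fingers": 0}, {"delta_pos": [0.129, -0.155, 0], "roll": 0.381, "fingers": 0}]'

```text
time_s: 12.42
position: [0.4483, 0.0737, 0.1716]
orientation: [[0.841, 0.541, 0.006], [0.541, -0.841, -0.002], [0.004, 0.005, -1.0]]
contact_force: [-2.5, -2.7, 11.4]
width: 0.0089
grasp_force: 25.9
```

Emit:
play_rows --moves '[{"delta_pos": [0, 0, 0], "roll": 0, "fingers": 0}, {"delta_pos": [0, 0, 0], "roll": 0, "fingers": 0.2}, {"delta_pos": [0, 0, 0], "roll": 0, "fingers": 0.4}, {"delta_pos": [0, 0, 0], "roll": 0, "fingers": 0.4}, {"delta_pos": [0, 0, 0], "roll": 0, "fingers": 0.4}, {"delta_pos": [0, 0, -0.08], "roll": 0, "fingers": 0.4}, {"delta_pos": [0, 0, -0.16], "roll": 0, "fingers": 0.4}, {"delta_pos": [0, 0, -0.24], "roll": 0, "fingers": 0.4}, {"delta_pos": [0, 0, -0.3], "roll": 0, "fingers": 0.4}, {"delta_pos": [0, 0, -0.3], "roll": 0, "fingers": 0.4}]'

```text
time_s: 13.25
position: [0.4491, 0.0741, 0.2935]
orientation: [[0.839, 0.544, 0.009], [0.544, -0.839, -0.0], [0.008, 0.005, -1.0]]
contact_force: [0.4, 0.1, -0.1]
width: 0.0342
grasp_force: 0.0
```

```bash
python3 - <<'E'
from plan import *
J=np.array([.532,-.170]); w=Y
d=J-C; print('jar cup',np.cos(w)*d[0]+np.sin(w)*d[1],-np.sin(w)*d[0]+np.cos(w)*d[1])
m=c2w(-.13,.0); u=(m-J)/np.linalg.norm(m-J); print('mouth',m,u,np.degrees(np.arctan2(*u[::-1])),np.linalg.norm(m-J))
print('start',J-.06*u)
rows([(*(J-.06*u),.3,-30)])
E
```

```text
jar cup -0.26499692921679474 -0.08700073278811542
mouth [ 0.59423525 -0.02194571] [0.38751004 0.92186548] 67.20034446111404 0.16060292152894778
start [ 0.5087494  -0.22531193]
t 13.25 p [0.4491 0.0741 0.2935] psi -57.06 F [ 0.4  0.1 -0.1] w 0.0342 g 0.0 q [ 0.5  -0.12 -0.66  1.82 -0.07  1.41 -1.14]
[0.5087, -0.2253, 0.3, -30.0] -> [-0.282, 0.709, -0.015] roll -0.301
```

Emit:
play_rows --moves '[{"delta_pos": [-0.03, 0.08, -0.015], "roll": -0.07, "fingers": 0.6}, {"delta_pos": [-0.06, 0.16, -0.015], "roll": -0.14, "fingers": 0.6}, {"delta_pos": [-0.1, 0.25, -0.015], "roll": -0.21, "fingers": 0.6}, {"delta_pos": [-0.14, 0.35, -0.015], "roll": -0.28, "fingers": 0.6}, {"delta_pos": [-0.18, 0.45, -0.015], "roll": -0.35, "fingers": 0.6}, {"delta_pos": [-0.22, 0.55, -0.015], "roll": -0.378, "fingers": 0.6}, {"delta_pos": [-0.26, 0.64, -0.015], "roll": -0.378, "fingers": 0.6}, {"delta_pos": [-0.297, 0.72, 0.0], "roll": -0.378, "fingers": 0.6}, {"delta_pos": [-0.297, 0.72, 0.0], "roll": -0.378, "fingers": 0.6}, {"delta_pos": [-0.297, 0.72, 0.0], "roll": -0.378, "fingers": 0.6}]'

```text
time_s: 14.08
position: [0.5023, -0.2354, 0.2863]
orientation: [[0.396, 0.918, -0.003], [0.918, -0.396, 0.002], [0.001, -0.003, -1.0]]
contact_force: [-0.2, -0.2, -0.4]
width: 0.0508
grasp_force: 0.0
```

```bash
python3 - <<'E'
from plan import *
s=snap('top','t3');cv2.imwrite('pics/t3c.png',cv2.resize(s['pixels'][90:280,140:400,::-1],None,fx=3,fy=3))
J=np.array([.532,-.170]); u=np.array([.3875,.9219])
rows([(*(J-.067*u),.06,-22.8)])
E
```

```text
t 14.13 p [ 0.503 -0.233  0.287] psi -23.13 F [ 0.4 -0.1 -0.4] w 0.0512 g 0.0 q [ 0.71  0.12 -0.35  1.62  0.04  1.41 -0.05]
[0.506, -0.2318, 0.06, -22.8] -> [0.005, 0.007, 0.567] roll -0.004
```

View pics/t3c.png

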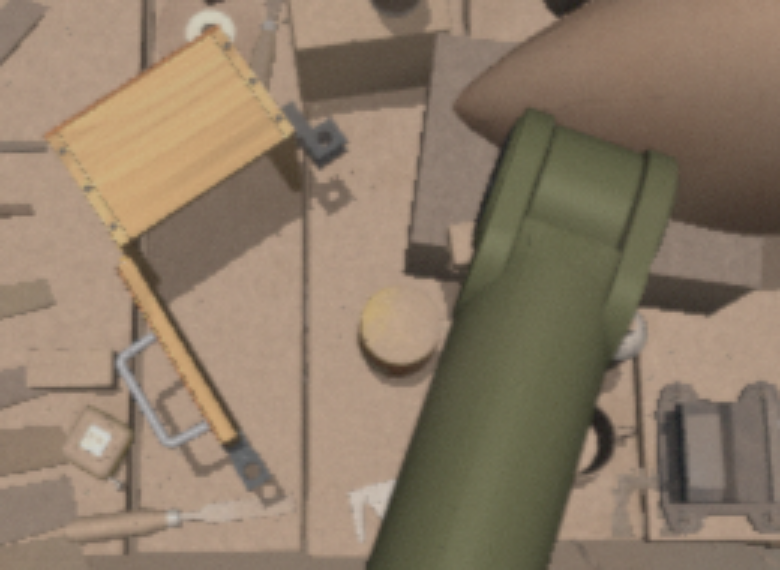

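```bash
python3 - <<'E'
from plan import *
X=cloud(dict(np.load('t3.npz')))
for cu,cv in [(500,170),(540,150),(600,190),(650,200),(600,300),(500,330),(480,400),(560,420)]: print(cu,cv,X[90+cv//3,140+cu//3].round(3))
X=cloud(dict(np.load('t1.npz')))
for cu,cv in [(290,230),(350,170),(400,110),(480,140),(400,300)]: print('t1',cu,cv,X[170+cv//4,270+cu//4].round(3))
s=dict(np.load('t3.npz'))
E
```

```text
500 170 [ 0.514 -0.193  0.661]
540 150 [ 0.521 -0.213  0.67 ]
600 190 [ 0.501 -0.244  0.666]
650 200 [ 0.495 -0.266  0.671]
600 300 [ 0.443 -0.24   0.671]
500 330 [ 0.427 -0.188  0.678]
480 400 [ 0.392 -0.177  0.687]
560 420 [ 0.382 -0.214  0.683]
t1 290 230 [ 0.407 -0.287  0.47 ]
t1 350 170 [ 0.429 -0.302  0.531]
t1 400 110 [ 0.458 -0.329  0.525]
t1 480 140 [ 0.446 -0.372  0.506]
t1 400 300 [ 0.367 -0.312  0.562]
```

Door at about 1.6 rad (edge at crop (125,260)–(230,440)), jar undisturbed at (400,328), wrist well above everything. Descend behind the jar.

Emit:
play_rows --moves '[{"delta_pos": [0.005, 0.007, 0.09], "roll": 0, "fingers": 0.6}, {"delta_pos": [0.005, 0.007, 0.18], "roll": 0, "fingers": 0.6}, {"delta_pos": [0.005, 0.007, 0.27], "roll": 0, "fingers": 0.6}, {"delta_pos": [0.005, 0.007, 0.36], "roll": 0, "fingers": 0.6}, {"delta_pos": [0.005, 0.007, 0.45], "roll": 0, "fingers": 0.6}, {"delta_pos": [0.005, 0.007, 0.53], "roll": 0, "fingers": 0.6}, {"delta_pos": [0.005, 0.007, 0.565], "roll": 0, "fingers": 0.6}, {"delta_pos": [0.005, 0.007, 0.565], "roll": 0, "fingers": 0.6}, {"delta_pos": [0.005, 0.007, 0.565], "roll": 0, "fingers": 0.6}]'

```text
time_s: 14.88
position: [0.5068, -0.2303, 0.0623]
orientation: [[0.389, 0.921, -0.001], [0.921, -0.389, 0.001], [0.001, -0.001, -1.0]]
contact_force: [0.2, -0.4, 0.5]
width: 0.0509
grasp_force: 0.0
```

```bash
python3 - <<'E'
from plan import *
m=c2w(-.13,0);u=np.array([.3875,.9219])
rows([(*(m-.044*u),.06,-22.8)])
E
```

```text
t 14.88 p [ 0.5068 -0.2303  0.0623] psi -22.9 F [ 0.2 -0.4  0.5] w 0.0509 g 0.0 q [ 0.68  0.32 -0.34  1.87  0.13  0.97 -0.12]
[0.5772, -0.0625, 0.06, -22.8] -> [0.455, -0.001, 0.006] roll -0.001
```

Emit:
play_rows --moves '[{"delta_pos": [0.02, 0, 0.005], "roll": 0, "fingers": 0.6}, {"delta_pos": [0.035, 0, 0.005], "roll": 0, "fingers": 0.6}, {"delta_pos": [0.05, 0, 0.005], "roll": 0, "fingers": 0.6}, {"delta_pos": [0.065, 0, 0.005], "roll": 0, "fingers": 0.6}, {"delta_pos": [0.08, 0, 0.005], "roll": 0, "fingers": 0.6}, {"delta_pos": [0.1, 0, 0.005], "roll": 0, "fingers": 0.6}, {"delta_pos": [0.125, 0, 0.005], "roll": 0, "fingers": 0.6}, {"delta_pos": [0.15, 0, 0.005], "roll": 0, "fingers": 0.6}, {"delta_pos": [0.175, 0, 0.005], "roll": 0, "fingers": 0.6}, {"delta_pos": [0.2, 0, 0.005], "roll": 0, "fingers": 0.6}]'

```text
time_s: 15.72
position: [0.5386, -0.1593, 0.0614]
orientation: [[0.392, 0.92, 0.001], [0.92, -0.392, -0.002], [-0.002, 0.002, -1.0]]
contact_force: [-2.4, -4.7, 5.6]
width: 0.0511
grasp_force: 2.9
```

Emit:
play_rows --moves '[{"delta_pos": [0.025, 0, 0], "roll": 0, "fingers": 0.6}, {"delta_pos": [0.05, 0, 0], "roll": 0, "fingers": 0.6}, {"delta_pos": [0.075, 0, 0], "roll": 0, "fingers": 0.6}, {"delta_pos": [0.1, 0, 0], "roll": 0, "fingers": 0.6}, {"delta_pos": [0.125, 0, 0], "roll": 0, "fingers": 0.6}, {"delta_pos": [0.15, 0, 0], "roll": 0, "fingers": 0.6}, {"delta_pos": [0.175, 0, 0], "roll": 0, "fingers": 0.6}, {"delta_pos": [0.2, 0, 0], "roll": 0, "fingers": 0.6}, {"delta_pos": [0.22, 0, 0], "roll": 0, "fingers": 0.6}, {"delta_pos": [0.24, 0, 0], "roll": 0, "fingers": 0.6}]'

```text
time_s: 16.55
position: [0.5759, -0.07, 0.0609]
orientation: [[0.392, 0.92, 0.0], [0.92, -0.392, -0.001], [-0.001, 0.001, -1.0]]
contact_force: [-0.9, -5.3, 6.2]
width: 0.0518
grasp_force: 3.1
```

```bash
python3 - <<'E'
from plan import *
rows([])
s=snap('scene','s4');cv2.imwrite('pics/s4c.png',cv2.resize(s['pixels'][100:280,140:360,::-1],None,fx=3,fy=3))
E
```

```text
t 16.55 p [ 0.5759 -0.07    0.0609] psi -23.05 F [-0.9 -5.3  6.2] w 0.0518 g 3.1 q [ 0.43  0.37 -0.41  1.82  0.18  0.99 -0.46]
```

View pics/s4c.png

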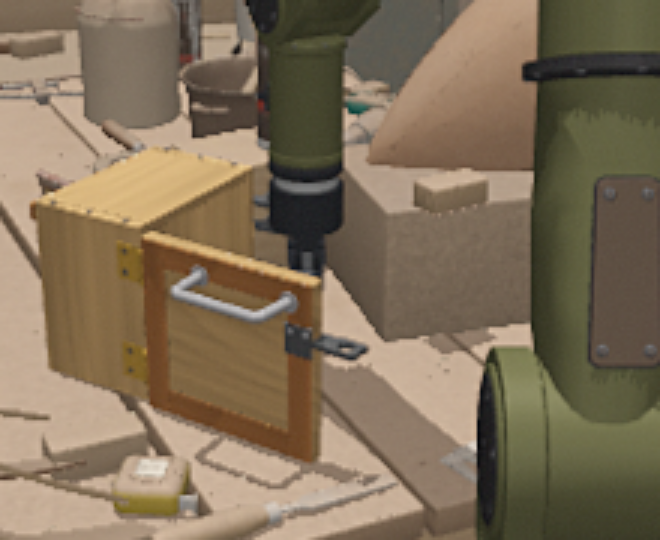

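Jar hidden behind the open door; the force readings show the fork stays on it. Next I back off and come round square to the cupboard mouth.

```bash
python3 - <<'E'
from plan import *
p=np.array(r.observe()['position'][:2]);u=np.array([.3875,.9219]);J=p+.044*u;d=J-C
jc=np.array([np.cos(Y)*d[0]+np.sin(Y)*d[1],-np.sin(Y)*d[0]+np.cos(Y)*d[1]]);print(J,jc)
rows([(*(p-.03*u),.06,-23),(*c2w(jc[0]-.08,jc[1]-.02),.06,-40),(*c2w(jc[0]-.065,jc[1]),.06,-55.6),(*c2w(-.115,jc[1]+.0),.06,-55.6)])
E
```

```text
[ 0.59375955 -0.02702953] [-0.13326469 -0.00392598]
t 16.6 p [ 0.5767 -0.0676  0.0609] psi -22.94 F [ 1.6 -1.6  3.1] w 0.0509 g 2.1 q [ 0.42  0.37 -0.42  1.82  0.18  0.99 -0.46]
[0.5651, -0.0953, 0.06, -23.0] -> [-0.075, 0.0, 0.002] roll 0.001
[0.539, -0.0887, 0.06, -40.0] -> [-0.085, -0.066, 0.002] roll 0.19
[0.5401, -0.0638, 0.06, -55.6] -> [-0.027, -0.088, 0.002] roll 0.363
[0.6088, -0.0167, 0.06, -55.6] -> [0.148, 0.024, 0.003] roll 0.363
```

Emit:
play_rows --moves '[{"delta_pos": [-0.04, 0, 0], "roll": 0, "fingers": 0.6}, {"delta_pos": [-0.075, 0, 0], "roll": 0.04, "fingers": 0.6}, {"delta_pos": [-0.085, -0.035, 0], "roll": 0.11, "fingers": 0.6}, {"delta_pos": [-0.085, -0.066, 0], "roll": 0.19, "fingers": 0.6}, {"delta_pos": [-0.06, -0.08, 0], "roll": 0.27, "fingers": 0.6}, {"delta_pos": [-0.035, -0.088, 0], "roll": 0.34, "fingers": 0.6}, {"delta_pos": [-0.03, -0.088, 0], "roll": 0.363, "fingers": 0.6}, {"delta_pos": [-0.03, -0.088, 0], "roll": 0.363, "fingers": 0.6}, {"delta_pos": [-0.03, -0.088, 0], "roll": 0.363, "fingers": 0.6}]'

```text
time_s: 17.35
position: [0.5384, -0.0659, 0.06]
orientation: [[0.825, 0.566, -0.0], [0.566, -0.825, 0.001], [0.0, -0.001, -1.0]]
contact_force: [0.0, -0.4, 0.4]
width: 0.0513
grasp_force: 0.0
```

```bash
python3 - <<'E'
from plan import *
rows([(*c2w(-.198,-.002),.06,-55.6),(*c2w(-.116,-.002),.06,-55.6)])
E
```

```text
t 17.35 p [ 0.5384 -0.0659  0.06  ] psi -55.55 F [ 0.  -0.4  0.4] w 0.0513 g 0.0 q [ 0.37  0.29 -0.34  1.91  0.12  0.96 -0.99]
[0.5393, -0.062, 0.06, -55.6] -> [0.007, -0.007, 0.0] roll 0.001
[0.6069, -0.0157, 0.06, -55.6] -> [0.212, -0.007, 0.0] roll 0.001
```

Emit:
play_rows --moves '[{"delta_pos": [0.015, -0.007, 0], "roll": 0, "fingers": 0.6}, {"delta_pos": [0.035, -0.007, 0], "roll": 0, "fingers": 0.6}, {"delta_pos": [0.055, -0.007, 0], "roll": 0, "fingers": 0.6}, {"delta_pos": [0.075, -0.007, 0], "roll": 0, "fingers": 0.6}, {"delta_pos": [0.1, -0.007, 0], "roll": 0, "fingers": 0.6}, {"delta_pos": [0.125, -0.007, 0], "roll": 0, "fingers": 0.6}, {"delta_pos": [0.15, -0.007, 0], "roll": 0, "fingers": 0.6}, {"delta_pos": [0.175, -0.007, 0], "roll": 0, "fingers": 0.6}, {"delta_pos": [0.195, -0.007, 0], "roll": 0, "fingers": 0.6}, {"delta_pos": [0.21, -0.007, 0], "roll": 0, "fingers": 0.6}]'

```text
time_s: 18.18
position: [0.6073, -0.0167, 0.0603]
orientation: [[0.826, 0.564, 0.0], [0.564, -0.826, 0.0], [0.0, -0.0, -1.0]]
contact_force: [-2.2, -0.5, 1.5]
width: 0.0514
grasp_force: 0.9
```

```bash
python3 - <<'E'
from plan import *
rows([(*c2w(-.21,-.002),.06,-55.6),(*c2w(-.21,-.002),.06,-15),(*c2w(-.21,-.002),.06,34.4)])
E
```

```text
t 18.18 p [ 0.6073 -0.0167  0.0603] psi -55.67 F [-2.2 -0.5  1.5] w 0.0514 g 0.9 q [ 0.27  0.41 -0.35  1.75  0.16  1.01 -1.11]
[0.5294, -0.0688, 0.06, -55.6] -> [-0.234, -0.002, 0.001] roll -0.001
[0.5294, -0.0688, 0.06, -15.0] -> [-0.234, -0.002, 0.001] roll -0.452
[0.5294, -0.0688, 0.06, 34.4] -> [-0.234, -0.002, 0.001] roll -1.001
```

Emit:
play_rows --moves '[{"delta_pos": [-0.08, 0, 0], "roll": 0, "fingers": 0.6}, {"delta_pos": [-0.16, 0, 0], "roll": -0.05, "fingers": 0.6}, {"delta_pos": [-0.234, 0, 0], "roll": -0.13, "fingers": 0.6}, {"delta_pos": [-0.234, 0, 0], "roll": -0.21, "fingers": 0.6}, {"delta_pos": [-0.234, 0, 0], "roll": -0.285, "fingers": 0.6}, {"delta_pos": [-0.234, 0, 0], "roll": -0.36, "fingers": 0.6}, {"delta_pos": [-0.234, 0, 0], "roll": -0.44, "fingers": 0.6}, {"delta_pos": [-0.234, 0, 0], "roll": -0.52, "fingers": 0.6}, {"delta_pos": [-0.234, 0, 0], "roll": -0.59, "fingers": 0.6}, {"delta_pos": [-0.234, 0, 0], "roll": -0.67, "fingers": 0.6}]'

```text
time_s: 19.02
position: [0.5299, -0.0698, 0.0606]
orientation: [[-0.085, 0.996, 0.002], [0.996, 0.085, 0.001], [0.0, 0.002, -1.0]]
contact_force: [-0.7, -0.3, 0.7]
width: 0.051
grasp_force: 0.0
```

```bash
python3 - <<'E'
from plan import *
rows([(*c2w(-.21,-.002),.04,34.4)])
X=cloud(snap('top','t4')); q=(X[...,:2]-C)@np.array([[np.cos(Y),-np.sin(Y)],[np.sin(Y),np.cos(Y)]])
k=(X[...,2]>.094)&(X[...,2]<.108)&(abs(q[...,1])<.09)&(q[...,0]>-.18)&(q[...,0]<-.05)
print(k.sum(),q[k].min(0),q[k].max(0))
E
```

```text
t 19.02 p [ 0.5299 -0.0698  0.0606] psi 4.9 F [-0.7 -0.3  0.7] w 0.051 g 0.0 q [ 0.53  0.29 -0.5   1.93  0.17  0.96  0.03]
[0.5294, -0.0688, 0.04, 34.4] -> [0.003, -0.001, 0.052] roll -0.328
240 [-0.10095365 -0.08877833] [-0.05046873  0.08943711]
```

Emit:
play_rows --moves '[{"delta_pos": [0.003, -0.001, 0.01], "roll": -0.08, "fingers": 1}, {"delta_pos": [0.003, -0.001, 0.02], "roll": -0.16, "fingers": 1}, {"delta_pos": [0.003, -0.001, 0.03], "roll": -0.24, "fingers": 1}, {"delta_pos": [0.003, -0.001, 0.05], "roll": -0.328, "fingers": 1}, {"delta_pos": [0.003, -0.001, 0.05], "roll": -0.328, "fingers": 1}, {"delta_pos": [0.003, -0.001, 0.05], "roll": -0.328, "fingers": 1}, {"delta_pos": [0.003, -0.001, 0.05], "roll": -0.328, "fingers": 1}]'

```text
time_s: 19.65
position: [0.5289, -0.0691, 0.0407]
orientation: [[-0.557, 0.831, 0.001], [0.831, 0.557, 0.0], [-0.0, 0.001, -1.0]]
contact_force: [0.2, -0.8, 1.0]
width: 0.0857
grasp_force: 0.0
```

```bash
python3 - <<'E'
from plan import *
rows([(*c2w(-.118,-.002),.04,34.4)])
E
```

```text
t 19.65 p [ 0.5289 -0.0691  0.0407] psi 33.85 F [ 0.2 -0.8  1. ] w 0.0857 g 0.0 q [ 0.58  0.34 -0.57  1.94  0.22  0.93  0.49]
[0.6053, -0.0168, 0.04, 34.4] -> [0.002, 0.231, 0.002] roll -0.006
```

Emit:
play_rows --moves '[{"delta_pos": [0.002, 0.03, 0], "roll": -0.006, "fingers": 1}, {"delta_pos": [0.002, 0.06, 0], "roll": -0.006, "fingers": 1}, {"delta_pos": [0.002, 0.085, 0], "roll": -0.006, "fingers": 1}, {"delta_pos": [0.002, 0.105, 0], "roll": -0.006, "fingers": 1}, {"delta_pos": [0.002, 0.125, 0], "roll": -0.006, "fingers": 1}, {"delta_pos": [0.002, 0.15, 0], "roll": -0.006, "fingers": 1}, {"delta_pos": [0.002, 0.175, 0], "roll": -0.006, "fingers": 1}, {"delta_pos": [0.002, 0.2, 0], "roll": -0.006, "fingers": 1}, {"delta_pos": [0.002, 0.22, 0], "roll": -0.006, "fingers": 1}, {"delta_pos": [0.002, 0.231, 0], "roll": -0.006, "fingers": 1}]'

```text
time_s: 20.48
position: [0.6056, -0.0157, 0.0404]
orientation: [[-0.569, 0.823, 0.0], [0.823, 0.569, 0.001], [0.0, 0.001, -1.0]]
contact_force: [-3.8, -1.1, 3.1]
width: 0.0853
grasp_force: 2.4
```

Emit:
play_rows --moves '[{"delta_pos": [0, 0, 0], "roll": 0, "fingers": 1}, {"delta_pos": [0, 0, 0], "roll": 0, "fingers": 1}, {"delta_pos": [0, 0, 0], "roll": 0, "fingers": 1}]'

```text
time_s: 20.73
position: [0.6041, -0.0167, 0.0398]
orientation: [[-0.568, 0.823, -0.001], [0.823, 0.568, 0.0], [0.001, -0.0, -1.0]]
contact_force: [-0.3, -1.1, -0.1]
width: 0.0856
grasp_force: 0.0
```

```bash
python3 - <<'E'
from plan import *
rows([(*c2w(-.113,-.002),.04,34.4),(*c2w(-.22,-.002),.04,34.4),(*c2w(-.22,-.002),.28,34.4)])
E
```

```text
t 20.73 p [ 0.6041 -0.0167  0.0398] psi 34.63 F [-0.3 -1.1 -0.1] w 0.0856 g 0.0 q [ 0.44  0.47 -0.56  1.76  0.29  0.99  0.37]
[0.6094, -0.014, 0.04, 34.4] -> [-0.002, 0.015, -0.0] roll 0.003
[0.5211, -0.0744, 0.04, 34.4] -> [-0.001, -0.253, -0.0] roll 0.003
[0.5211, -0.0744, 0.28, 34.4] -> [-0.001, -0.253, -0.6] roll 0.003
```

Emit:
play_rows --moves '[{"delta_pos": [0, -0.07, 0], "roll": 0, "fingers": 1}, {"delta_pos": [0, -0.16, 0], "roll": 0, "fingers": 1}, {"delta_pos": [0, -0.253, 0], "roll": 0, "fingers": 0.6}, {"delta_pos": [0, -0.253, -0.1], "roll": 0, "fingers": 0.4}, {"delta_pos": [0, -0.253, -0.2], "roll": 0, "fingers": 0.4}, {"delta_pos": [0, -0.253, -0.3], "roll": 0.07, "fingers": 0.4}, {"delta_pos": [0, -0.253, -0.4], "roll": 0.14, "fingers": 0.4}, {"delta_pos": [0, -0.253, -0.5], "roll": 0.21, "fingers": 0.4}, {"delta_pos": [0, -0.253, -0.6], "roll": 0.28, "fingers": 0.4}, {"delta_pos": [0, -0.253, -0.6], "roll": 0.35, "fingers": 0.4}]'

```text
time_s: 21.57
position: [0.525, -0.0743, 0.2892]
orientation: [[-0.049, 0.999, 0.014], [0.999, 0.049, -0.004], [-0.004, 0.014, -1.0]]
contact_force: [1.4, -0.3, 0.4]
width: 0.0336
grasp_force: 0.0
```

```bash
python3 - <<'E'
from plan import *
# door angle from t3 cloud: top edge of door z~.188
X=cloud(dict(np.load('t3.npz')));v,u=np.mgrid[:384,:512]
k=(X[...,2]>.180)&(X[...,2]<.196)&(u>178)&(u<222)&(v>172)&(v<240)
P=X[k][:,:2]; e=np.linalg.svd(P-P.mean(0))[2][0]; a=np.degrees(np.arctan2(e[1],e[0]))
print(k.sum(),P.mean(0),a,'theta',np.radians((34.4+90)-a%180))
k=(X[...,2]>.158)&(X[...,2]<.178)&(u>175)&(u<212)&(v>195)&(v<240);P=X[k][:,:2];print('handle',P.mean(0),P.min(0),P.max(0))
print([(t,handle(t).round(4)) for t in (1.55,1.6,1.65)])
t=1.6;rows([(*handle(t),.28,34.4-np.degrees(t))])
E
```

```text
451 [0.49254165 0.0417206 ] -148.46533817267934 theta 1.620805912091229
handle [0.45307505 0.06331123] [0.40754705 0.0082387 ] [0.52565483 0.09875654]
[(1.55, array([0.4499, 0.0657])), (1.6, array([0.4486, 0.0724])), (1.65, array([0.4476, 0.0791]))]
t 21.57 p [ 0.525  -0.0743  0.2892] psi 2.8 F [ 1.4 -0.3  0.4] w 0.0336 g 0.0 q [ 0.64  0.07 -0.57  1.68  0.04  1.39  0.11]
[0.4486, 0.0724, 0.28, -57.2732] -> [0.376, -0.173, 0.019] roll 0.668
```

Emit:
play_rows --moves '[{"delta_pos": [0.06, -0.03, 0], "roll": 0.07, "fingers": 0.4}, {"delta_pos": [0.12, -0.06, 0], "roll": 0.14, "fingers": 0.4}, {"delta_pos": [0.18, -0.09, 0], "roll": 0.21, "fingers": 0.4}, {"delta_pos": [0.25, -0.12, 0], "roll": 0.28, "fingers": 0.4}, {"delta_pos": [0.32, -0.15, 0], "roll": 0.35, "fingers": 0.4}, {"delta_pos": [0.376, -0.173, 0], "roll": 0.42, "fingers": 0.4}, {"delta_pos": [0.378, -0.173, 0], "roll": 0.5, "fingers": 0.4}, {"delta_pos": [0.378, -0.173, 0], "roll": 0.57, "fingers": 0.4}, {"delta_pos": [0.378, -0.173, 0], "roll": 0.64, "fingers": 0.4}, {"delta_pos": [0.378, -0.173, 0], "roll": 0.67, "fingers": 0.4}]'

```text
time_s: 22.4
position: [0.4437, 0.0732, 0.2802]
orientation: [[0.843, 0.538, 0.001], [0.538, -0.843, -0.001], [0.0, 0.001, -1.0]]
contact_force: [0.7, 0.8, -0.2]
width: 0.0342
grasp_force: 0.0
```

```bash
python3 - <<'E'
from plan import *
rows([(.4491,.074,.17,-57.6)])
E
```

```text
t 22.4 p [0.4437 0.0732 0.2802] psi -57.44 F [ 0.7  0.8 -0.2] w 0.0342 g 0.0 q [ 0.58 -0.13 -0.73  1.85 -0.09  1.39 -1.13]
[0.4491, 0.074, 0.17, -57.6] -> [0.012, 0.005, 0.276] roll 0.002
```

Emit:
play_rows --moves '[{"delta_pos": [0.012, 0.005, 0.05], "roll": 0, "fingers": 0.4}, {"delta_pos": [0.012, 0.005, 0.12], "roll": 0, "fingers": 0.4}, {"delta_pos": [0.012, 0.005, 0.2], "roll": 0, "fingers": 0.4}, {"delta_pos": [0.012, 0.005, 0.275], "roll": 0, "fingers": 0.4}, {"delta_pos": [0.012, 0.005, 0.275], "roll": 0, "fingers": 0.4}, {"delta_pos": [0.012, 0.005, 0.275], "roll": 0, "fingers": 0.1}, {"delta_pos": [0.012, 0.005, 0.275], "roll": 0, "fingers": 0}, {"delta_pos": [0.012, 0.005, 0.275], "roll": 0, "fingers": 0}, {"delta_pos": [0.012, 0.005, 0.275], "roll": 0, "fingers": 0}, {"delta_pos": [0.012, 0.005, 0.275], "roll": 0, "fingers": 0}]'

```text
time_s: 23.23
position: [0.4498, 0.0739, 0.1719]
orientation: [[0.841, 0.542, 0.002], [0.542, -0.841, -0.0], [0.001, 0.001, -1.0]]
contact_force: [-2.1, 0.2, 3.9]
width: 0.0087
grasp_force: 25.4
```

```bash
python3 - <<'E'
from plan import *
rows([(*handle(t),.17,34.4-np.degrees(t)) for t in np.arange(1.54,.95,-.06)])
E
```

```text
t 23.23 p [0.4498 0.0739 0.1719] psi -57.2 F [-2.1  0.2  3.9] w 0.0087 g 25.4 q [ 0.56 -0.02 -0.77  1.99 -0.01  1.16 -1.2 ]
[0.4502, 0.0644, 0.17, -53.8355] -> [-0.012, 0.02, 0.005] roll -0.037
[0.4523, 0.0566, 0.17, -50.3978] -> [-0.018, 0.04, 0.005] roll -0.076
[0.4549, 0.0488, 0.17, -46.96] -> [-0.023, 0.059, 0.005] roll -0.114
[0.4579, 0.0413, 0.17, -43.5223] -> [-0.027, 0.079, 0.005] roll -0.152
[0.4614, 0.034, 0.17, -40.0845] -> [-0.03, 0.1, 0.005] roll -0.19
[0.4654, 0.0268, 0.17, -36.6468] -> [-0.031, 0.12, 0.005] roll -0.228
[0.4697, 0.02, 0.17, -33.209] -> [-0.031, 0.14, 0.005] roll -0.267
[0.4745, 0.0134, 0.17, -29.7713] -> [-0.03, 0.161, 0.005] roll -0.305
[0.4796, 0.007, 0.17, -26.3335] -> [-0.028, 0.181, 0.005] roll -0.343
[0.4851, 0.0011, 0.17, -22.8958] -> [-0.025, 0.201, 0.005] roll -0.381
```

Emit:
play_rows --moves '[{"delta_pos": [-0.012, 0.02, 0], "roll": -0.037, "fingers": 0}, {"delta_pos": [-0.018, 0.04, 0], "roll": -0.076, "fingers": 0}, {"delta_pos": [-0.023, 0.059, 0], "roll": -0.114, "fingers": 0}, {"delta_pos": [-0.027, 0.079, 0], "roll": -0.152, "fingers": 0}, {"delta_pos": [-0.03, 0.1, 0], "roll": -0.19, "fingers": 0}, {"delta_pos": [-0.031, 0.12, 0], "roll": -0.228, "fingers": 0}, {"delta_pos": [-0.031, 0.14, 0], "roll": -0.267, "fingers": 0}, {"delta_pos": [-0.03, 0.161, 0], "roll": -0.305, "fingers": 0}, {"delta_pos": [-0.028, 0.181, 0], "roll": -0.343, "fingers": 0}, {"delta_pos": [-0.025, 0.201, 0], "roll": -0.381, "fingers": 0}]'

```text
time_s: 24.07
position: [0.4864, 0.0017, 0.1719]
orientation: [[0.386, 0.923, 0.005], [0.923, -0.386, 0.001], [0.003, 0.004, -1.0]]
contact_force: [1.9, 4.0, -0.2]
width: 0.0091
grasp_force: 25.1
```

```bash
python3 - <<'E'
from plan import *
rows([(*handle(t),.171,34.4-np.degrees(t)) for t in np.arange(.95,.45,-.05)])
E
```

```text
t 24.07 p [0.4864 0.0017 0.1719] psi -22.69 F [ 1.9  4.  -0.2] w 0.0091 g 25.1 q [ 0.63  0.06 -0.7   1.93  0.04  1.16 -0.48]
[0.49, -0.0037, 0.171, -20.031] -> [-0.009, 0.013, 0.002] roll -0.03
[0.495, -0.0081, 0.171, -17.1662] -> [-0.014, 0.029, 0.002] roll -0.061
[0.5003, -0.0124, 0.171, -14.3014] -> [-0.019, 0.046, 0.002] roll -0.093
[0.5059, -0.0163, 0.171, -11.4366] -> [-0.023, 0.062, 0.003] roll -0.125
[0.5116, -0.02, 0.171, -8.5718] -> [-0.026, 0.079, 0.003] roll -0.157
[0.5174, -0.0234, 0.171, -5.707] -> [-0.028, 0.096, 0.003] roll -0.189
[0.5235, -0.0265, 0.171, -2.8423] -> [-0.029, 0.113, 0.003] roll -0.221
[0.5296, -0.0292, 0.171, 0.0225] -> [-0.03, 0.13, 0.003] roll -0.252
[0.536, -0.0317, 0.171, 2.8873] -> [-0.029, 0.146, 0.003] roll -0.284
[0.5424, -0.0338, 0.171, 5.7521] -> [-0.028, 0.163, 0.003] roll -0.316
```

Emit:
play_rows --moves '[{"delta_pos": [-0.009, 0.013, 0], "roll": -0.03, "fingers": 0}, {"delta_pos": [-0.014, 0.029, 0], "roll": -0.061, "fingers": 0}, {"delta_pos": [-0.019, 0.046, 0], "roll": -0.093, "fingers": 0}, {"delta_pos": [-0.023, 0.062, 0], "roll": -0.125, "fingers": 0}, {"delta_pos": [-0.026, 0.079, 0], "roll": -0.157, "fingers": 0}, {"delta_pos": [-0.028, 0.096, 0], "roll": -0.189, "fingers": 0}, {"delta_pos": [-0.029, 0.113, 0], "roll": -0.221, "fingers": 0}, {"delta_pos": [-0.03, 0.13, 0], "roll": -0.252, "fingers": 0}, {"delta_pos": [-0.029, 0.146, 0], "roll": -0.284, "fingers": 0}, {"delta_pos": [-0.028, 0.163, 0], "roll": -0.316, "fingers": 0}]'

```text
time_s: 24.9
position: [0.542, -0.0325, 0.172]
orientation: [[-0.1, 0.995, 0.004], [0.995, 0.1, 0.003], [0.003, 0.005, -1.0]]
contact_force: [1.8, 4.9, 0.0]
width: 0.0091
grasp_force: 25.3
```

```bash
python3 - <<'E'
from plan import *
rows([(*handle(t),.171,34.4-np.degrees(t)) for t in np.arange(.45,-.06,-.05)])
E
```

```text
t 24.9 p [ 0.542  -0.0325  0.172 ] psi 5.75 F [1.8 4.9 0. ] w 0.0091 g 25.3 q [ 0.65  0.21 -0.71  1.8   0.14  1.18  0.  ]
[0.5489, -0.0357, 0.171, 8.6169] -> [-0.01, 0.016, 0.002] roll -0.032
[0.5555, -0.0372, 0.171, 11.4817] -> [-0.015, 0.032, 0.003] roll -0.064
[0.5622, -0.0383, 0.171, 14.3465] -> [-0.019, 0.049, 0.003] roll -0.095
[0.5689, -0.0392, 0.171, 17.2113] -> [-0.023, 0.065, 0.003] roll -0.127
[0.5757, -0.0396, 0.171, 20.0761] -> [-0.026, 0.082, 0.003] roll -0.159
[0.5825, -0.0398, 0.171, 22.9408] -> [-0.028, 0.099, 0.003] roll -0.191
[0.5892, -0.0396, 0.171, 25.8056] -> [-0.029, 0.116, 0.003] roll -0.223
[0.596, -0.0391, 0.171, 28.6704] -> [-0.03, 0.133, 0.003] roll -0.255
[0.6027, -0.0382, 0.171, 31.5352] -> [-0.029, 0.149, 0.003] roll -0.286
[0.6094, -0.037, 0.171, 34.4] -> [-0.028, 0.166, 0.003] roll -0.318
[0.616, -0.0355, 0.171, 37.2648] -> [-0.026, 0.183, 0.003] roll -0.35
```

Emit:
play_rows --moves '[{"delta_pos": [-0.01, 0.016, 0], "roll": -0.032, "fingers": 0}, {"delta_pos": [-0.015, 0.032, 0], "roll": -0.064, "fingers": 0}, {"delta_pos": [-0.019, 0.049, 0], "roll": -0.095, "fingers": 0}, {"delta_pos": [-0.023, 0.065, 0], "roll": -0.127, "fingers": 0}, {"delta_pos": [-0.026, 0.082, 0], "roll": -0.159, "fingers": 0}, {"delta_pos": [-0.028, 0.099, 0], "roll": -0.191, "fingers": 0}, {"delta_pos": [-0.029, 0.116, 0], "roll": -0.223, "fingers": 0}, {"delta_pos": [-0.03, 0.133, 0], "roll": -0.255, "fingers": 0}, {"delta_pos": [-0.029, 0.149, 0], "roll": -0.286, "fingers": 0}, {"delta_pos": [-0.028, 0.166, 0], "roll": -0.318, "fingers": 0}]'

```text
time_s: 25.73
position: [0.6084, -0.0364, 0.172]
orientation: [[-0.565, 0.825, 0.002], [0.825, 0.565, 0.004], [0.002, 0.004, -1.0]]
contact_force: [-1.7, 6.6, 2.9]
width: 0.0088
grasp_force: 25.5
```

```bash
python3 - <<'E'
from plan import *
rows([(.6112,-.0373,.171,34.4)])
E
```

```text
t 25.73 p [ 0.6084 -0.0364  0.172 ] psi 34.39 F [-1.7  6.6  2.9] w 0.0088 g 25.5 q [ 0.63  0.38 -0.75  1.64  0.27  1.23  0.42]
[0.6112, -0.0373, 0.171, 34.4] -> [-0.006, 0.005, 0.002] roll -0.0
```

Almost shut. I press in a few millimetres, then release and rise.

Emit:
play_rows --moves '[{"delta_pos": [-0.003, 0.006, 0], "roll": 0, "fingers": 0}, {"delta_pos": [-0.004, 0.012, 0], "roll": 0, "fingers": 0}, {"delta_pos": [-0.004, 0.012, 0], "roll": 0, "fingers": 0}, {"delta_pos": [-0.004, 0.006, 0], "roll": 0, "fingers": 0.2}, {"delta_pos": [-0.004, 0.006, 0], "roll": 0, "fingers": 0.4}, {"delta_pos": [-0.004, 0.004, 0], "roll": 0, "fingers": 0.4}, {"delta_pos": [-0.004, 0.004, 0], "roll": 0, "fingers": 0.4}, {"delta_pos": [-0.004, 0.004, -0.08], "roll": 0, "fingers": 0.4}, {"delta_pos": [-0.004, 0.004, -0.18], "roll": 0, "fingers": 0.4}, {"delta_pos": [-0.004, 0.004, -0.28], "roll": 0, "fingers": 0.4}]'

```text
time_s: 26.57
position: [0.6088, -0.0405, 0.2829]
orientation: [[-0.561, 0.828, -0.002], [0.828, 0.561, 0.0], [0.001, -0.001, -1.0]]
contact_force: [0.9, -0.5, 0.7]
width: 0.0341
grasp_force: 0.0
```

```bash
python3 - <<'E'
from plan import *
rows([(.40,-.18,.32,20)])
E
```

```text
t 26.57 p [ 0.6088 -0.0405  0.2829] psi 34.13 F [ 0.9 -0.5  0.7] w 0.0341 g 0.0 q [ 0.64  0.31 -0.77  1.48  0.21  1.44  0.46]
[0.4, -0.18, 0.32, 20.0] -> [0.004, -0.628, -0.092] roll 0.157
```

Emit:
play_rows --moves '[{"delta_pos": [0.04, -0.1, -0.1], "roll": 0.07, "fingers": 0.4}, {"delta_pos": [0.08, -0.2, -0.1], "roll": 0.14, "fingers": 0.4}, {"delta_pos": [0.12, -0.3, -0.1], "roll": 0.2, "fingers": 0.4}, {"delta_pos": [0.16, -0.4, -0.1], "roll": 0.26, "fingers": 0.4}, {"delta_pos": [0.19, -0.5, -0.1], "roll": 0.32, "fingers": 0.4}, {"delta_pos": [0.19, -0.57, -0.1], "roll": 0.38, "fingers": 0.4}, {"delta_pos": [0.19, -0.65, -0.1], "roll": 0.42, "fingers": 0.4}, {"delta_pos": [0.19, -0.65, -0.1], "roll": 0.42, "fingers": 0.4}, {"delta_pos": [0.19, -0.65, -0.1], "roll": 0.42, "fingers": 0.4}, {"delta_pos": [0.19, -0.65, -0.1], "roll": 0.42, "fingers": 0.4}]'

```text
time_s: 27.4
position: [0.351, -0.1235, 0.3219]
orientation: [[0.064, 0.998, -0.0], [0.998, -0.064, 0.002], [0.002, -0.0, -1.0]]
contact_force: [-0.1, 0.4, -0.6]
width: 0.0346
grasp_force: 0.0
```

```bash
python3 - <<'E'
from plan import *
rows([])
s=snap('top','t5');cv2.imwrite('pics/t5c.png',cv2.resize(s['pixels'][90:280,140:400,::-1],None,fx=3,fy=3))
X=cloud(s);v,u=np.mgrid[:384,:512];q=(X[...,:2]-C)@np.array([[np.cos(Y),-np.sin(Y)],[np.sin(Y),np.cos(Y)]])
X0=cloud(dict(np.load('t0.npz')))
q0=(X0[...,:2]-C)@np.array([[np.cos(Y),-np.sin(Y)],[np.sin(Y),np.cos(Y)]])
for A,Q in ((X0,q0),(X,q)):
    k=(A[...,2]>.155)&(A[...,2]<.178)&(Q[...,0]<-.11)&(Q[...,0]>-.16)&(abs(Q[...,1]+.02)<.06)
    print(k.sum(),np.polyfit(Q[k][:,1],Q[k][:,0],1))
E
```

```text
t 27.4 p [ 0.351  -0.1235  0.3219] psi -3.64 F [-0.1  0.4 -0.6] w 0.0346 g 0.0 q [ 0.44 -0.3  -0.13  1.94 -0.04  1.51  0.25]
151 [ 0.00081364 -0.12528465]
148 [-0.00447647 -0.12544267]
```

View pics/t5c.png

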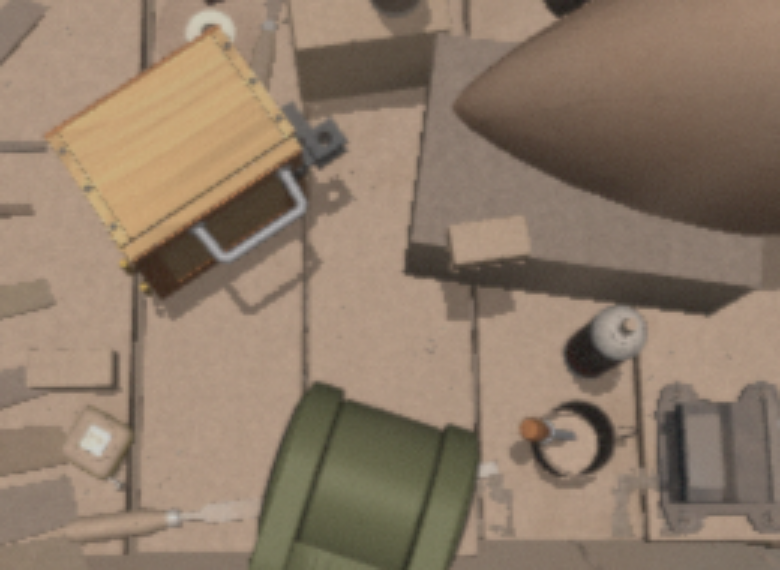

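The door is shut: the handle line matches its starting position. The pin leans in the mug at crop (545,430), the jar is gone from the bench and the bystanders are in place.

```bash
python3 -c "
from cell import r
print(r.job_done())"
```

```text
the job is handed in; nothing more can be done
None
```

I handed the job in at about 27 s. The door is fully shut and the pin is standing, leaning slightly, in the mug. The bystanders have not moved. The jar was slid into the cupboard, but the shut door hides it, so I inferred its final position from the pushing moves rather than seeing it; the hand-in returned no verdict.

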